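Clamp a gel cassette in the casting stand and hold the sprung arm home

TASK

Take the glass gel cassette from the draining rack, stand it upright on its bottom edge in the slot of the casting stand and let go of it. Then push the stand's sprung clamp arm back past the click of its pawl until it is fully home at its stop, so that its foot presses the cassette against the gasket, and finish while still holding the arm there with a steady push, for me to tighten the pivot nut. Do not let the cassette topple, and leave the other things on the bench where they are.

Things in the scene. Friction and masses are not known exactly. Their poses are not given: they have to be found in the camera images.
- cassette: gel cassette: two glass plates with white spacers and black side clips, 100 mm wide, 88 high, 9 thick (top 8 mm: one 3.5 mm plate, on its own -x side), 120 g. Origin: middle of the bottom edge; z up the plate, y along its width, x through it. It starts leaning in the rack, z 40 degrees from vertical, top edge to the robot's side; free of the rack on both faces from 55 mm up the plate to its top
- rack: grey plastic draining rack, fixed: 120 x 124 mm drip tray with two sloping rails 68 mm apart; origin at the centre of its underside, x axis points away from the high end. The cassette's bottom edge rests on its ledge 20 mm above the bench, 30 mm from the origin along own +x. (Mind the fixed microscope to the right of the work: x 0.34 to 0.76, y -0.27 to -0.03, 0.44 m high)
- stand: gel casting stand, fixed: grey base 140 x 164 mm, 12 mm high; origin at the centre of its underside; own +x points from its front (clamp arm) to its back (clear chamber, 56 mm high). An upright gasketed backrest, 63 mm high, runs along its y axis; in front of it is the cassette slot. The cassette may stand with either face to the front
- slot (a point): cassette's place on the slot floor, 14 mm above the bench, axes of the stand; the cassette's origin belongs here. Along x the slot reaches from 7 mm in front (lip 14 mm high, flared lead-in above it up to 40 mm above the bench) to 4.5 mm behind (face of the backrest, its top flared backward above 52 mm). End cheeks, 46 mm above the bench, leave 5 mm at each end of the cassette
- clamp_pivot (a point): on the clamp arm's vertical hinge axis, 52 mm above the bench, axes of the stand; above it are a steel knurled nut and stud (top at 86 mm)
- clamp_knob (a point): centre of the round black knob on the free end of the clamp arm, 85 mm above the bench, 125 mm from the hinge axis. The knob is upright, 20 mm across from 74 to 94 mm above the bench, 15 mm below that, top at 98 mm; the aluminium arm under it is 12 mm wide and lies 47 to 61 mm above the bench
- clamp (a joint): clamp arm angle (rad). 0: sprung open, arm points 0.80 rad out to the stand's front from its y axis; grows as the knob is pushed back (stand's +x) round the pivot; 0.80: arm parallel to the stand's y; stop at 0.82. Foot meets the cassette at about 0.62; pawl clicks up behind the arm at about 0.68; let go, the arm falls back to there. Push at the knob: 2 to 5 N, about 13 N on the ramp of the pawl (0.55 to 0.62), 7 to 9 N after
- foot: sprung foot: rubber disc of 22 mm on a steel spindle through the clamp arm, 70 mm from the hinge axis, 52 mm above the bench; presses on the cassette's front face when the arm is home (spring travel 18 mm). Origin on the arm's middle line
- pawl: sprung steel pawl with a sloping top in an aluminium housing on the base in front of the slot, reaching 50 mm above the bench; the arm rides over it. Origin at its upright face, at bench height
- comb: gel comb lying flat: white plastic, 10 teeth, 30 x 86 x 6 mm; origin under its middle
- dropper_bottle: amber reagent bottle with a dropper cap, 38 mm across, 111 mm high; origin at the centre of its underside
- glass_beaker: small clear glass beaker, 45 mm across, 58 mm high; origin at the centre of its underside
- vial: tall clear glass cylinder, 26 mm across, 118 mm high; origin at the centre of its underside
- plastic_dropper: clear plastic transfer pipette lying on the bench, 128 mm long; origin under its middle
- bench_timer: white bench timer, 58 x 62 x 20 mm; origin at the centre of its underside
There are look-alikes about, which are no part of the job. What is shaped like the cassette but red is not meant.

How it is judged:
On the way, in this order (a step that is already met when the one before it is completed fails the run):
1. the cassette stands upright on its bottom edge in the slot of the casting stand, let go (angle between cassette's own z axis and vertical below 0.22 rad and x of cassette in the frame of stand between 0.017 and 0.033 m and y of cassette in the frame of stand between -0.009 and 0.009 m and z of cassette in the frame of stand between 0.01 and 0.018 m and angle between the y axis of cassette and the y axis of stand, either way round below 0.12 rad and contact force between the fingers and cassette below 0.2 N), for 0.2 s.
2. with the cassette in place, the clamp arm is pushed past the click of its pawl (angle between cassette's own z axis and vertical below 0.22 rad and x of cassette in the frame of stand between 0.017 and 0.033 m and y of cassette in the frame of stand between -0.009 and 0.009 m and z of cassette in the frame of stand between 0.01 and 0.018 m and angle between the y axis of cassette and the y axis of stand, either way round below 0.12 rad and value of joint clamp above 0.7 rad), for 0.1 s.
At the end, for the whole second after the job is handed in: cassette upright (within 0.08 rad) on the slot floor (within 4 mm in height, 9 mm along the slot, square to 0.12 rad); robot pushing the clamp arm with over 3 N, joint over 0.735 rad (beyond where the pawl alone keeps it); foot pressing on the cassette with over 2 N (angle between cassette's own z axis and vertical below 0.08 rad and x of cassette in the frame of stand between 0.017 and 0.033 m and y of cassette in the frame of stand between -0.009 and 0.009 m and z of cassette in the frame of stand between 0.01 and 0.018 m and angle between the y axis of cassette and the y axis of stand, either way round below 0.12 rad and value of joint clamp above 0.735 rad and contact force between foot and cassette above 2 N and contact force between any of the fingers, the arm and clamp above 3 N); the arm keeps its last pose, push and grip.
It fails at once if the cassette topples flat (angle between cassette's own z axis and vertical above 1.2 rad).
It fails at once if a bystander is shifted by more than 25 mm (distance of any of comb, dropper_bottle, glass_beaker, vial, plastic_dropper, bench_timer from where it was at the start of the episode above 0.025 m).
It fails at once if an upright bystander is tipped over (angle between any of dropper_bottle, glass_beaker, vial's own z axis and vertical above 0.6 rad).
It also fails if it takes over 64 s, if anything falls off the work surface, if the arm or the gripper's body presses on something with over 40 N, if the wrist force passes 120 N, or if a joint passes its speed limit or range.

ROBOT

A 7-joint arm with a two-finger parallel gripper is mounted at the origin on a cart in front of the work surface, level with it; the furniture and walls round the work are solid. World frame = base frame: x ahead of the robot, y to its left, z up, the work surface at z = 0. Lengths are in m, angles in rad, forces in N, time in s.
With the tool pointing down it reaches from about 0.425 to 0.875 m from the base axis. Payload 4.7 kg.
Tool frame: the origin (TCP) lies at the centre of the arm's flange, where the gripper is bolted on; the fingertips stand 182 mm ahead of it and the grasp point (between the pads) lies 164 mm ahead of it; x points along the fingers, y is the direction in which the jaws open and shut, and the axes are right-handed (so a half turn about x gives the same grasp; the last joint's range is limited). The gripper opens to 87 mm and grips with 3 to 60 N. Pads are 19 mm wide; open, the fingers measure 117 mm over their backs; the gripper's body (75 mm by 190 mm) begins 51 mm behind the grasp point.
Start: joints at [-1.247, 0.321, -0.07, 1.45, 0.023, 1.371, -0.057], TCP at [0.198, 0.619, 0.405] pointing down, gripper open.
Joint ranges: [-2.86, 2.86], [-0.3, 2.09], [-1.38, 1.24], [0.06, 2.45], [-1.56, 4.7], [0.09, 2.05], [-2.69, 2.69]. Speed limits (rad/s): [2.57, 2.57, 3.14, 3.14, 3.14, 3.14, 3.14].

INTERFACE

Orientations are given as a rotation vector (axis times angle).
In Python, from bench import ctrl gives the robot as it stands.
- The arm moves only by the shell command python3 -m crank 'ROWS' [FORCE]. ROWS is JSON, one flat list of numbers, 7 for each row, row after row: the shift along the tool's x, y, z in mm, then the turn, a rotation vector about the tool's x, y, z in rad, then the finger opening in mm, from 0 to 87. A call has exactly 5 rows; each row shifts and turns the commanded pose from where the row before left it, along the tool's axes as they then stand; what a row does not reach is not made up. A row lasts 1/8 s, in which the tool goes at most 62.5 mm and 10.7 degrees, less where a joint would pass 70% of its speed; a pose out of reach is approached as far as the arm can. A call with a gripper value outside its range is refused whole. The fingers move at their own pace and stop on an object; FORCE is the grip in N (left out, the last holds). Time passes only in rows, so rows that do not move let the fingers close, or fill a call up. It gives the time, the measured TCP pose, the force and the opening at its end, in the units of the state.
- ctrl.get_state(): the state, without advancing time (a new reading comes with each control period).
- ctrl.get_image(name): name is "scene" or "top" or "wrist"; returns the picture (400x640x3 uint8, red, green, blue); there is no depth.
- ctrl.camera_params(name): a dict with "K" (3x3 intrinsics, pixels), "k1" (the pictures are not rectified: a ray, as slopes to the right and down, at radius r is drawn at 1 + k1 r^2 times it, then the intrinsics apply), "world_to_cam" (4x4, takes a point from world to camera coordinates); the wrist camera has in their place "hand_eye" (4x4, takes a point from camera to tool coordinates, whose origin is the TCP and whose axes are the tool frame's). Camera axes: x right, y down, z forward; pixel columns grow to the right and rows downward; lengths in m; the calibration is good to about 2 mm. A picture is of the moment at which its call begins: read the wrist's pose just before it. camera_params takes no time and is no camera call.
- ctrl.close_job(): hands the job in, once; it reports no verdict.
Trained networks look in the newest picture that a camera, given by its name, has taken for a name from the list of things; names that differ only in an ending like _2 or _b are one class to them, and where a whole thing is asked for, a point or a joint stands for the part that bears it (a point fixed in the world has none). Each returns a list of dicts, best first, with "confidence" (0 to 1); they miss things now and then, are a little off and sometimes report something else, mostly with a low value. They report only what shows in the picture. A call takes as long as a camera call. They do not tell look-alikes from the thing itself.
- ctrl.regions_of(camera, target): "region" (400x640 bool, what is visible of it) and "at" ([column, row] in pixels, amid what is visible of it).
- ctrl.mark_of(camera, target): "at" ([column, row] in pixels: a listed point, or the origin of a listed thing).
The state is a dict: "time": time; "joint_positions": joint angles; "qd": joint speeds; "joint_torque": joint torques, N m; "position": TCP position; "tool_rot": TCP orientation; "ft_force": force on the tool from outside, world axes, zero at the start; "torque": the same for the moment, N m; "grip_width": opening from 0.0 (shut) to 1.0 (fully open).
Only numpy, scipy, OpenCV 4.12 (cv2) and the standard library are available. Lean on these libraries where they do the work, as an engineer would, in place of code of your own. Each camera call takes 0.05 s, during which the arm holds its last target.

## Working session

There is one attempt and no reset: what is moved stays moved. The work goes in short steps, Python scripts to look and compute and a shell command to move; the robot and the scene stay as the last step left them, time stands still between calls to the robot, and variables do not carry over. Pictures are saved under pics/ and viewed, and the job is handed in when it is done.

```bash
ls -la; mkdir -p pics; python3 - <<'E'
from bench import ctrl
import cv2,numpy as np
s=ctrl.get_state();print(s)
for n in("scene","top","wrist"):
    im=ctrl.get_image(n);cv2.imwrite(f"pics/{n}0.png",im[:,:,::-1]);print(n,{k:np.round(v,4).tolist() for k,v in ctrl.camera_params(n).items()})
E
```

```text
total 12
drwxr-xr-x  3 agent agent 4096 Dec  6 17:01 .
drwxr-xr-x 23 root  root  4096 Dec  6 17:01 ..
drwxr-xr-x  2 agent agent 4096 Dec  6 17:01 pics
{'time': 0.0, 'joint_positions': array([-1.24686691,  0.32180973, -0.07010134,  1.45164551,  0.02260499,
        1.37081005, -0.05692476]), 'qd': array([-1.54493065e-05,  2.39660123e-04, -1.64264123e-03,  1.55472577e-03,
        8.91104369e-04, -1.43310490e-03,  6.01489743e-04]), 'joint_torque': array([-6.80310677e-04, -4.91279054e+01, -4.04174645e-01, -3.12531424e+01,
       -6.38913014e-02,  4.36424604e-02,  1.69667960e-04]), 'position': array([0.19814332, 0.61885057, 0.40368475]), 'tool_rot': array([ 0.24167504,  1.55727986, -0.24463047]), 'ft_force': array([-0.28652507,  0.39484959,  0.1299584 ]), 'torque': array([ 0.04966714, -0.02125508, -0.03741219]), 'grip_width': 0.9988331708084077}
scene {'K': [[426.511, 0.0, 319.8227], [0.0, 426.511, 200.5526], [0.0, 0.0, 1.0]], 'k1': -0.0977, 'world_to_cam': [[-0.8689, -0.4949, -0.0126, 0.4665], [-0.3749, 0.6743, -0.6362, 0.2654], [0.3234, -0.548, -0.7714, 1.0479], [0.0, 0.0, 0.0, 1.0]]}
top {'K': [[419.336, 0.0, 322.1234], [0.0, 419.336, 200.4535], [0.0, 0.0, 1.0]], 'k1': -0.0438, 'world_to_cam': [[-0.0164, -0.9999, -0.0026, 0.0173], [-0.9924, 0.0166, -0.1219, 0.5425], [0.1219, 0.0005, -0.9925, 1.4198], [0.0, 0.0, 0.0, 1.0]]}
wrist {'K': [[299.3193, 0.0, 323.4297], [0.0, 299.3193, 202.0554], [0.0, 0.0, 1.0]], 'k1': -0.0384, 'hand_eye': [[0.0014, -0.2418, 0.9703, 0.0207], [1.0, 0.0007, -0.0012, -0.0001], [-0.0004, 0.9703, 0.2418, -0.065], [0.0, 0.0, 0.0, 1.0]]}
```

View pics/scene0.png

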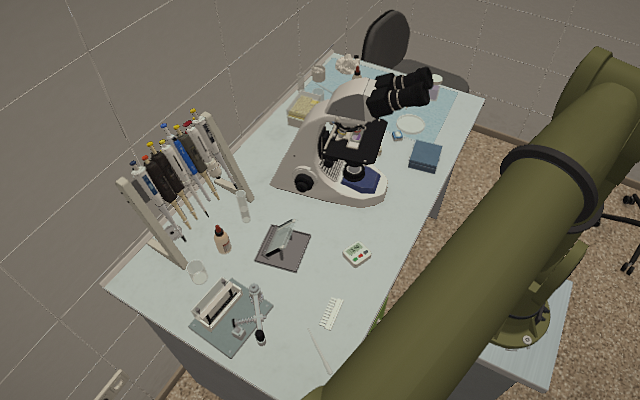

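View pics/top0.png

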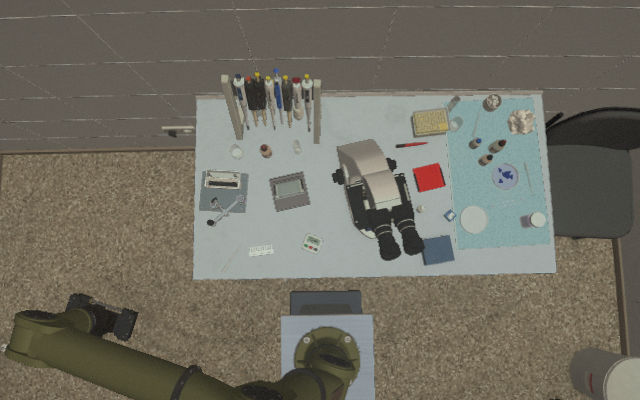

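View pics/wrist0.png

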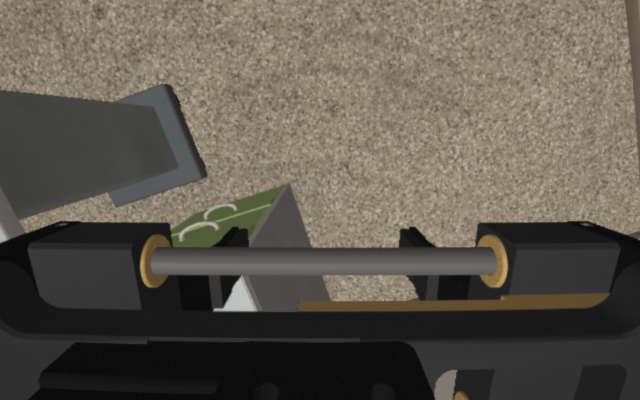

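The top view shows the rack with the cassette at about (290,190), the stand at (222,190) with its knob near (211,223), and the robot base at (327,358). The red look-alike is at (430,177). The scene view shows the same rack at (283,245) and stand at (231,315). Next I'll run the networks on both views.

```bash
cat > h.py <<'E'
import numpy as np,cv2
from scipy.spatial.transform import Rotation as R
from bench import ctrl
def cam(n,st=None):
    p=ctrl.camera_params(n);K=np.array(p["K"]);k1=p["k1"]
    if n=="wrist":
        T=np.eye(4);T[:3,:3]=R.from_rotvec(st["tool_rot"]).as_matrix();T[:3,3]=st["position"]
        W=np.linalg.inv(T@np.array(p["hand_eye"]))
    else: W=np.array(p["world_to_cam"])
    return K,np.array([k1,0,0,0,0.]),W
def proj(c,P):
    K,d,W=c;P=np.atleast_2d(P).astype(float)
    return cv2.projectPoints(P,cv2.Rodrigues(W[:3,:3])[0],W[:3,3],K,d)[0][:,0]
def ray(c,uv):
    K,d,W=c;u=cv2.undistortPoints(np.array([[uv]],float),K,d)[0,0]
    D=W[:3,:3].T@np.array([u[0],u[1],1]);o=-W[:3,:3].T@W[:3,3];return o,D/np.linalg.norm(D)
def onz(c,uv,z):
    o,D=ray(c,uv);return o+D*(z-o[2])/D[2]
def tri(rs):
    A=np.zeros((3,3));b=np.zeros(3)
    for o,D in rs:
        M=np.eye(3)-np.outer(D,D);A+=M;b+=M@o
    P=np.linalg.solve(A,b);return P,[float(np.linalg.norm((np.eye(3)-np.outer(D,D))@(P-o))) for o,D in rs]
E
python3 - <<'E'
from h import *
cs={n:cam(n) for n in("scene","top")}
for t in "cassette rack stand slot clamp_pivot clamp_knob foot pawl comb dropper_bottle glass_beaker vial plastic_dropper bench_timer".split():
    b={}
    for n in cs:
        r=ctrl.mark_of(n,t); b[n]=r
        print(t,n,[(np.round(x["at"],1).tolist(),round(x["confidence"],2)) for x in r[:3]],end=' ')
    if all(b.values()):
        P,e=tri([ray(cs[n],b[n][0]["at"]) for n in cs]);print(np.round(P,3),np.round(e,4))
    else: print()
E
```

```text
cassette scene [([273.9, 240.1], 0.6)] cassette top [([433.3, 188.6], 0.88), ([285.6, 181.2], 0.65)] [ 0.804 -0.399 -0.654] [0.2059 0.2059]
rack scene [([285.7, 248.2], 0.92), ([331.5, 312.9], 0.45)] rack top [([289.2, 187.0], 0.8)] [ 0.588  0.121 -0.005] [0.0103 0.0103]
stand scene [([230.5, 314.7], 0.95)] stand top [([224.2, 195.7], 0.87)] [0.574 0.356 0.02 ] [0.0079 0.0079]
slot scene [([225.0, 307.1], 0.6), ([258.7, 315.6], 0.36)] slot top [([222.9, 185.1], 0.89)] [0.602 0.354 0.031] [0.0014 0.0014]
clamp_pivot scene [([253.1, 291.4], 0.55), ([220.5, 307.4], 0.18)] clamp_pivot top [([239.9, 202.1], 0.64), ([238.7, 153.6], 0.33)] [0.545 0.292 0.061] [0.0077 0.0077]
clamp_knob scene [([259.3, 333.5], 0.95)] clamp_knob top [([211.2, 224.3], 0.71), ([261.8, 248.2], 0.25)] [0.466 0.381 0.087] [0.0044 0.0044]
foot scene [([258.5, 315.7], 0.6)] foot top [([222.8, 214.1], 0.63)] [0.499 0.344 0.075] [0.0019 0.0019]
pawl scene [([284.6, 248.2], 0.42), ([238.7, 340.4], 0.39)] pawl top [([259.6, 246.0], 0.5)] [0.43  0.221 0.242] [0.0524 0.0524]
comb scene [([329.4, 314.1], 0.85)] comb top [([262.3, 248.1], 0.58)] [ 0.382  0.223 -0.02 ] [0.0001 0.0001]
dropper_bottle scene [([222.1, 307.4], 0.22)] dropper_bottle top [([266.0, 155.4], 0.67)] [ 0.79   0.252 -0.353] [0.0071 0.0071]
glass_beaker scene [([271.8, 239.7], 0.65), ([200.3, 277.5], 0.6)] glass_beaker top [([238.8, 156.1], 0.44)] [0.595 0.238 0.216] [0.0681 0.0681]
vial scene [([248.3, 220.1], 0.57)] vial top [([299.7, 153.0], 0.54)] [ 0.724  0.088 -0.006] [0.0025 0.0025]
plastic_dropper scene [([357.6, 253.5], 0.74), ([317.0, 353.3], 0.64)] plastic_dropper top [([230.1, 253.8], 0.44)] [0.34  0.251 0.343] [0.0251 0.0251]
bench_timer scene [([358.1, 253.8], 0.85)] bench_timer top [([314.0, 244.0], 0.78), ([225.1, 191.4], 0.16)] [ 0.394  0.04  -0.   ] [0.0006 0.0006]
```

```bash
python3 - <<'E'
import cv2
a=cv2.imread("pics/top0.png")[130:270,190:340];cv2.imwrite("pics/topz.png",cv2.resize(a,None,fx=5,fy=4.28*5/5,interpolation=2) if 0 else cv2.resize(a,None,fx=4.2,fy=4.2,interpolation=2))
a=cv2.imread("pics/scene0.png")[190:370,170:390];cv2.imwrite("pics/scenez.png",cv2.resize(a,None,fx=3.3,fy=3.3,interpolation=2))
E
```

```text
(no output)
```

View pics/topz.png

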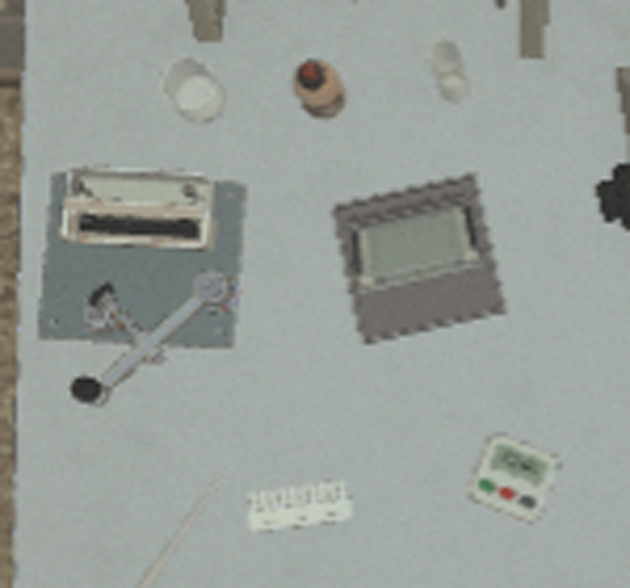

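View pics/scenez.png

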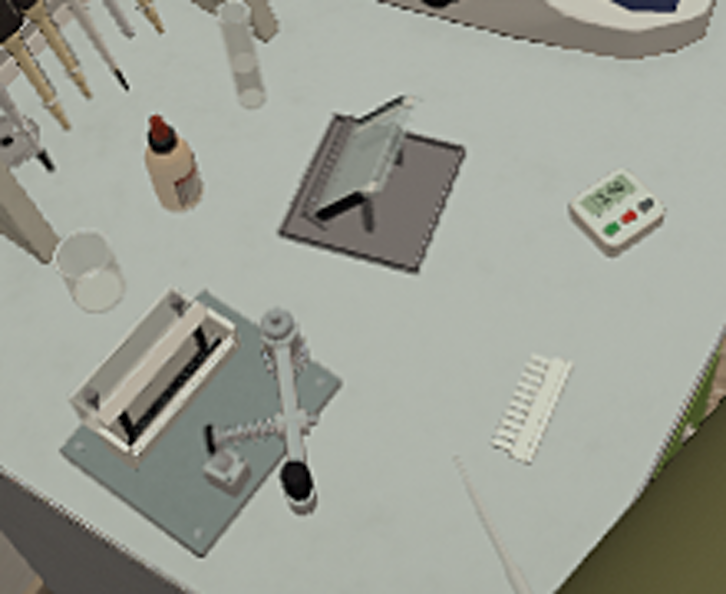

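```bash
python3 - <<'E'
from h import *
s=ctrl.get_state();print(np.round(R.from_rotvec(s["tool_rot"]).as_matrix(),3))
c=cam("top"); 
# orientation of stand & rack from corners in top zoom
f=lambda u,v,z:np.round(onz(c,(190+u/4.2,130+v/4.2),z),3)
print("stand corners",f(60,173,.012),f(247,183,.012),f(234,347,.012),f(40,338,.012))
print("rack corners",f(335,207,.005),f(477,175,.005),f(506,312,.005),f(366,344,.005))
print("cassette top-face corners z?",f(366,225,.03),f(463,207,.03),f(475,257,.087),f(370,283,.087))
print("nut",f(211,286,.086),"knob",f(86,389,.098))
E
```

```text
[[ 0.     0.305  0.952]
 [ 0.     0.952 -0.305]
 [-1.     0.     0.   ]]
stand corners [0.657 0.426 0.012] [0.646 0.267 0.012] [0.507 0.277 0.012] [0.517 0.441 0.012]
rack corners [0.625 0.193 0.005] [0.651 0.073 0.005] [0.533 0.05  0.005] [0.508 0.168 0.005]
cassette top-face corners z? [0.605 0.164 0.03 ] [0.619 0.084 0.03 ] [0.568 0.071 0.087] [0.549 0.155 0.087]
nut [0.549 0.282 0.086] knob [0.467 0.378 0.098]
```

```bash
cat >> h.py <<'E'
from scipy.spatial.transform import Slerp
def Rax(x,y):
    x=np.array(x,float);x/=np.linalg.norm(x);y=np.array(y,float);y-=x*(x@y);y/=np.linalg.norm(y)
    return np.column_stack([x,y,np.cross(x,y)])
def rows(p1,R1,grip,n=None,vmax=55,wmax=.17,start=None):
    """print suggested rows from measured pose to target"""
    if start is None:
        s=ctrl.get_state();p=np.array(s["position"]);r=R.from_rotvec(s["tool_rot"])
    else: p,r=start
    q=R.from_matrix(R1);d=np.linalg.norm(p1-p)*1e3;a=(r.inv()*q).magnitude()
    need=max(d/vmax,a/wmax); n=n or int(np.ceil(max(need,1)/5)*5)
    sl=Slerp([0,1],R.concatenate([r,q]));p0=p.copy()
    print("dist",round(d),"ang",round(a,3),"rows",n)
    for i in range(1,n+1):
        t=i/n;t=t if n<4 else t
        tp=p0+(p1-p0)*t;tr=sl(t)
        dt=np.round(r.as_matrix().T@(tp-p)*1e3,1);dr=np.round((r.inv()*tr).as_rotvec(),3)
        print(",".join(f"{v:g}" for v in list(dt)+list(dr)+[grip]),end=",\n" if i%5 else "\n--\n")
        p=p+r.as_matrix()@(dt/1e3);r=r*R.from_rotvec(dr)
    return p,r
def st():
    s=ctrl.get_state();return np.array(s["position"]),R.from_rotvec(s["tool_rot"])
E
python3 - <<'E'
from h import *
rows(np.array([.53,.28,.42]),Rax([0,0,-1],[1,0,0]),30)
E
```

```text
dist 475 ang 1.261 rows 10
-1.5,-22.2,41.9,0.126,-0,-0,30,
-1.5,-16.7,44.4,0.126,-0,-0,30,
-1.6,-11,46.2,0.126,-0,-0,30,
-1.5,-5.1,47.1,0.126,-0,-0,30,
-1.5,0.8,47.5,0.126,-0,-0,30
--
-1.5,6.8,46.9,0.127,-0,-0,30,
-1.5,12.7,45.7,0.126,-0,-0,30,
-1.6,18.3,43.8,0.126,-0,-0,30,
-1.5,23.7,41.1,0.126,-0,-0,30,
-1.5,28.6,37.8,0.126,-0,-0,30
--
```

```bash
python3 -m crank '[-1.5,-22,42,0.126,0,0,30, -1.5,-17,44,0.126,0,0,30, -1.5,-11,46,0.126,0,0,30, -1.5,-5,47,0.126,0,0,30, -1.5,1,47.5,0.126,0,0,30]' 10 && python3 -m crank '[-1.5,7,47,0.126,0,0,30, -1.5,13,46,0.126,0,0,30, -1.5,18,44,0.126,0,0,30, -1.5,24,41,0.126,0,0,30, -1.5,29,38,0.126,0,0,30]'
python3 - <<'E'
from h import *
s=ctrl.get_state();print(np.round(s["joint_positions"],2))
im=ctrl.get_image("wrist");cv2.imwrite("pics/w1.png",im[:,:,::-1])
s=ctrl.get_state();print(s["position"],R.from_rotvec(s["tool_rot"]).as_matrix().round(3))
E
```

```text
time: 2.17
position: [0.3647, 0.4487, 0.4126]
tool_rot: [0.737, 1.442, -0.736]
ft_force: [0.3, 0.6, 0.3]
grip_width: 0.518
time: 2.8
position: [0.5317, 0.2791, 0.4201]
tool_rot: [1.212, 1.208, -1.211]
ft_force: [-0.0, 0.5, -0.5]
grip_width: 0.346
[-0.82  0.21  0.34  1.57 -0.07  1.37 -0.47]
[0.53637103 0.27213712 0.42041558] [[ 0.005  1.    -0.017]
 [-0.004 -0.017 -1.   ]
 [-1.     0.005  0.004]]
```

View pics/w1.png

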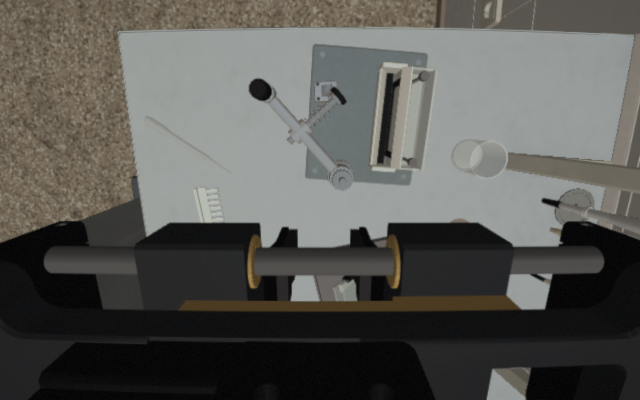

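The wrist view shows the stand well: knob at (262,90), nut at (342,175), slot strip at about (393,115). The arm was still settling, so I'll re-shoot and measure.

```bash
cat > pts.py <<'E'
from h import *
import sys,pickle,os
def look(tag,targets):
    ctrl.get_image("wrist")
    s=ctrl.get_state();im=ctrl.get_image("wrist");cv2.imwrite(f"pics/{tag}.png",im[:,:,::-1])
    s2=ctrl.get_state();print("drift",np.abs(s2["position"]-s["position"]).max().round(5),s["position"].round(4),"t",s2["time"])
    c=cam("wrist",s);o={}
    for t in targets:
        r=ctrl.mark_of("wrist",t);print(t,[(np.round(x["at"],1).tolist(),round(x["confidence"],2)) for x in r[:3]])
        o[t]=r
    pickle.dump((c,o),open(f"{tag}.pkl","wb"))
    return c,o
E
python3 - <<'E'
from pts import *
c,o=look("w2","stand slot clamp_pivot clamp_knob foot pawl".split())
for t,z in dict(stand=0,slot=.014,clamp_pivot=.052,clamp_knob=.085,foot=.052,pawl=0).items():
    if o[t]: print(t,onz(c,o[t][0]["at"],z).round(4))
E
```

```text
drift 0.003 [0.5348 0.2741 0.4203] t 2.95
stand [([360.0, 111.4], 0.72)]
slot [([383.8, 113.3], 0.76)]
clamp_pivot [([334.2, 170.9], 0.93)]
clamp_knob [([255.8, 80.5], 0.68), ([186.0, 141.4], 0.59), ([461.6, 149.2], 0.38)]
foot [([299.1, 122.9], 0.88)]
pawl [([328.8, 89.8], 0.67)]
stand [0.5844 0.3575 0.    ]
slot [0.6124 0.3544 0.014 ]
clamp_pivot [0.5492 0.2885 0.052 ]
clamp_knob [0.4707 0.3844 0.085 ]
foot [0.5098 0.3433 0.052 ]
pawl [0.5445 0.3842 0.    ]
```

```bash
python3 - <<'E'
import cv2
a=cv2.imread("pics/w2.png")[30:210,240:450];cv2.imwrite("pics/w2z.png",cv2.resize(a,None,fx=3.3,fy=3.3,interpolation=2))
E
```

```text
(no output)
```

View pics/w2z.png

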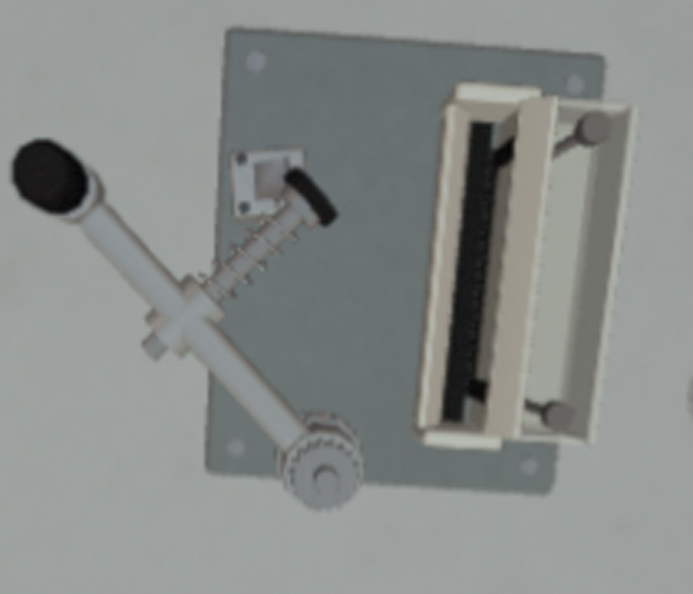

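```bash
python3 -m crank '[0,0,0,0,0,0,30, 0,0,0,0,0,0,30, 0,0,0,0,0,0,30, 0,0,0,0,0,0,30, 0,0,0,0,0,0,30]'; python3 - <<'E'
from pts import *
c,o=look("w3","stand slot clamp_pivot clamp_knob foot pawl".split())
for t,z in dict(stand=0,slot=.014,clamp_pivot=.052,clamp_knob=.085,foot=.052,pawl=0).items():
    if o[t]: print(t,onz(c,o[t][0]["at"],z).round(4))
a=cv2.imread("pics/w3.png")[30:210,240:450];cv2.imwrite("pics/w3z.png",cv2.resize(a,None,fx=3.3,fy=3.3,interpolation=2))
E
```

```text
time: 3.88
position: [0.5309, 0.2802, 0.4198]
tool_rot: [1.209, 1.21, -1.208]
ft_force: [-0.7, -0.3, -0.1]
grip_width: 0.344
drift 4e-05 [0.5309 0.2802 0.4198] t 3.975
stand [([361.0, 119.6], 0.88)]
slot [([384.0, 120.6], 0.91)]
clamp_pivot [([341.4, 176.7], 0.74)]
clamp_knob [([264.2, 87.6], 0.55)]
foot [([299.3, 131.6], 0.89)]
pawl [([333.4, 91.5], 0.65)]
stand [0.5796 0.3553 0.    ]
slot [0.6067 0.3538 0.014 ]
clamp_pivot [0.5524 0.2892 0.052 ]
clamp_knob [0.4724 0.3841 0.085 ]
foot [0.504  0.3407 0.052 ]
pawl [0.5437 0.3896 0.    ]
```

View pics/w3z.png

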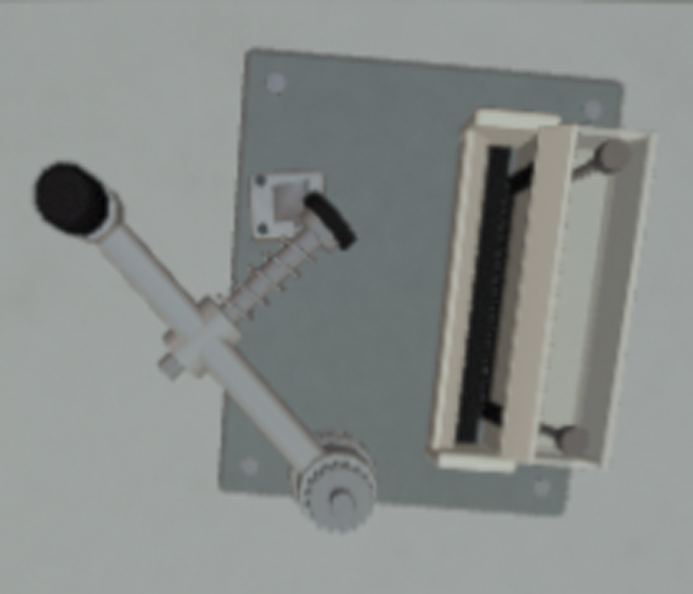

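```bash
python3 - <<'E'
from pts import *
import pickle
from scipy.optimize import least_squares
c,o=pickle.load(open("w3.pkl","rb"))
z=np.array([(247,48),(624,82),(566,515),(220,490)])/3.3+[240,30]
loc=np.array([(-.07,.082,.012),(.07,.082,.012),(.07,-.082,.012),(-.07,-.082,.012)])
def W(p):
    a=p[2];return np.column_stack([p[0]+loc[:,0]*np.cos(a)-loc[:,1]*np.sin(a),p[1]+loc[:,0]*np.sin(a)+loc[:,1]*np.cos(a),loc[:,2]])
r=least_squares(lambda p:(proj(c,W(p))-z).ravel(),[.58,.355,-.07]);print("stand",r.x.round(4),r.fun.round(1))
x,y,a=r.x;M=np.array([[np.cos(a),np.sin(a)],[-np.sin(a),np.cos(a)]])
for n,zz in dict(slot=.014,clamp_pivot=.052,clamp_knob=.085,foot=.052,pawl=0).items():
    print(n,(M@(onz(c,o[n][0]["at"],zz)[:2]-[x,y])).round(4))
ct=cam("top");print(proj(ct,W(r.x)).round(1)); cs=cam("scene");print(proj(cs,W(r.x)).round(1))
rows(np.array([.53,.10,.45]),Rax([0,0,-1],[1,0,0]),40)
E
```

```text
stand [ 0.584   0.3556 -0.0708] [-0.8 -0.7  1.3 -1.2  0.2  1.2 -0.8  1.1]
slot [ 0.0228 -0.0002]
clamp_pivot [-0.0268 -0.0685]
clamp_knob [-0.1133  0.0205]
foot [-0.0788 -0.0205]
pawl [-0.0425  0.0311]
[[199.1 209.7]
 [202.6 170.6]
 [248.3 173. ]
 [245.3 212.2]]
[[231.1 357.4]
 [187.5 325.2]
 [231.5 276. ]
 [274.1 303.5]]
dist 183 ang 0.001 rows 5
-6,-0.2,36,0,-0,-0,40,
-6.1,-0.2,36.1,0,-0,-0,40,
-6,-0.2,36,0.001,-0,-0,40,
-6.1,-0.2,36.1,-0,-0,-0,40,
-6,-0.2,36,-0,-0,-0,40
--
```

```bash
python3 -m crank '[-6,0,36,0,0,0,40, -6,0,36,0,0,0,40, -6,0,36,0,0,0,40, -6,0,36,0,0,0,40, -6,0,36,0,0,0,40]';python3 -m crank '[0,0,0,0,0,0,40, 0,0,0,0,0,0,40, 0,0,0,0,0,0,40, 0,0,0,0,0,0,40, 0,0,0,0,0,0,40]'; python3 - <<'E'
from pts import *
c,o=look("w4","rack cassette slot clamp_pivot foot stand".split())
a=cv2.imread("pics/w4.png");cv2.imwrite("pics/w4z.png",cv2.resize(a[60:240,230:450],None,fx=3.3,fy=3.3,interpolation=2))
E
```

```text
time: 4.9
position: [0.5309, 0.099, 0.4501]
tool_rot: [1.209, 1.21, -1.208]
ft_force: [-0.6, 0.4, 0.2]
grip_width: 0.458
time: 5.52
position: [0.531, 0.1008, 0.4496]
tool_rot: [1.208, 1.21, -1.208]
ft_force: [-0.3, 0.4, 0.2]
grip_width: 0.459
drift 0.00011 [0.531  0.1006 0.4496] t 5.625
rack []
cassette [([377.9, 154.9], 0.87), ([187.8, 2.8], 0.57)]
slot []
clamp_pivot [([341.0, 21.4], 0.87), ([461.5, 101.1], 0.43)]
foot [([186.1, 3.6], 0.53)]
stand []
```

View pics/w4.png

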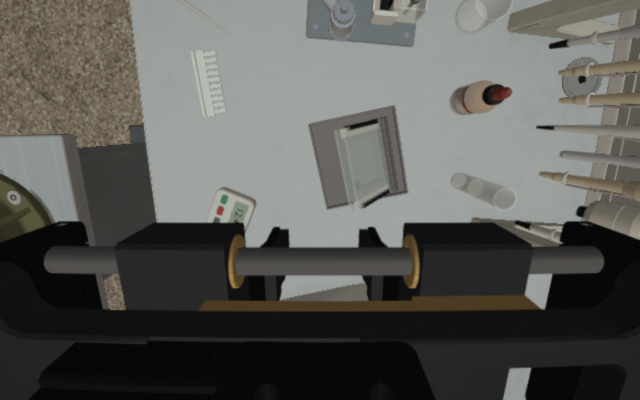

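View pics/w4z.png

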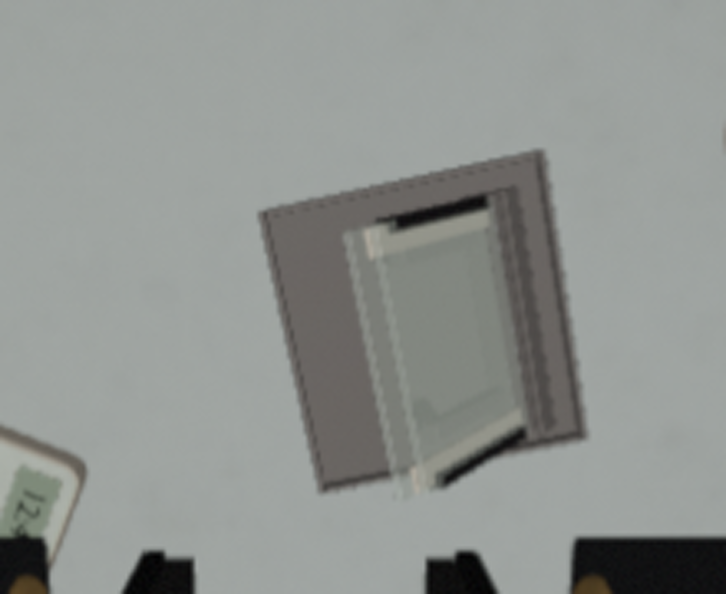

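```bash
cat > fit.py <<'E'
from pts import *
from scipy.optimize import least_squares
c,o=pickle.load(open("w4.pkl","rb"))
Z=lambda L:np.array(L)/3.3+[230,60]
z=Z([(262,213),(543,151),(585,437),(322,490)])
def W(p):
    l=np.array([(-.06,.062),(.06,.062),(.06,-.062),(-.06,-.062)]);a=p[2]
    return np.column_stack([p[0]+l[:,0]*np.cos(a)-l[:,1]*np.sin(a),p[1]+l[:,0]*np.sin(a)+l[:,1]*np.cos(a),np.full(4,p[3])])
r=least_squares(lambda p:(proj(c,W(p))-z).ravel(),[.58,.12,.2,.005]);print("rack",r.x.round(4),r.fun.round(1))
def cas(x,y,yaw,zb,tilt=np.radians(40)):
    zc=R.from_euler("z",yaw).apply([-np.sin(tilt),0,np.cos(tilt)]);yc=R.from_euler("z",yaw).apply([0,1,0]);xc=np.cross(yc,zc)
    return np.array([x,y,zb]),np.column_stack([xc,yc,zc])
x,y,a,_=r.x
O,C=cas(x+.03*np.cos(a),y+.03*np.sin(a),a,.02)
print("cas origin pred",O.round(4))
if __name__=="__main__":
    im=cv2.imread("pics/w4.png");im=cv2.resize(im[60:240,230:450],None,fx=3.3,fy=3.3,interpolation=2)
    for sx in(-.0045,.0045):
        P=[O+C@[sx,sy,sz] for sy,sz in((-.05,0),(.05,0),(.05,.088),(-.05,.088),(-.05,.08),(.05,.08))]
        q=((proj(c,P)-[230,60])*3.3).round().astype(int);cv2.polylines(im,[q[:4]],True,(0,0,255) if sx<0 else (0,200,0),1);cv2.line(im,q[4].tolist(),q[5].tolist(),(255,0,0),1)
    cv2.imwrite("pics/ov4.png",im)
E
python3 fit.py
```

```text
rack [ 5.832e-01  1.216e-01  2.108e-01 -1.000e-04] [-0.1 -0.1 -0.   0.2  0.2 -0.2 -0.1  0.1]
cas origin pred [0.6125 0.1279 0.02  ]
```

View pics/ov4.png

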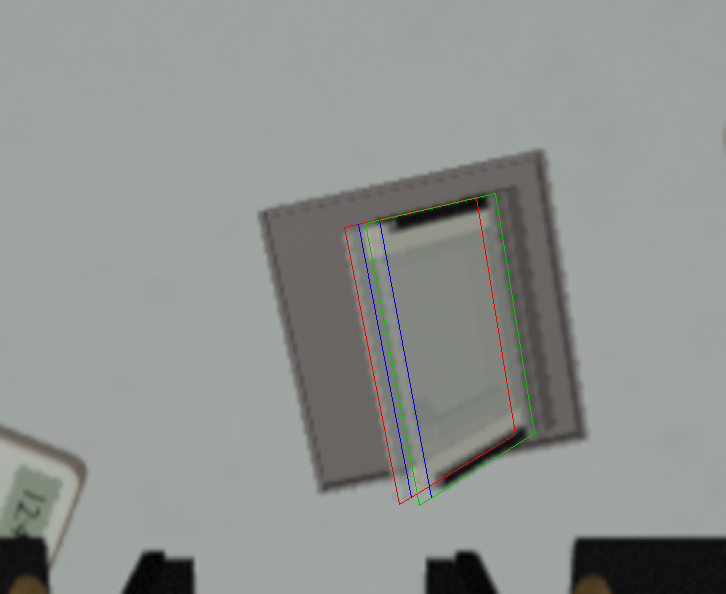

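```bash
python3 - <<'E'
from fit import *
out=[]
for n,(u,v) in dict(scene=(240,200),top=(260,150)).items():
    k=cam(n);im=cv2.imread(f"pics/{n}0.png")[v:v+70,u:u+80];im=cv2.resize(im,None,fx=5,fy=5,interpolation=2)
    for sx in(-.0045,.0045):
        P=[O+C@[sx,sy,sz] for sy,sz in((-.05,0),(.05,0),(.05,.088),(-.05,.088))]
        q=((proj(k,P)-[u,v]+.5)*5).round().astype(int);cv2.polylines(im,[q[:4]],True,(0,0,255) if sx<0 else (0,200,0),1)
    out.append(im)
cv2.imwrite("pics/ov5.png",np.hstack(out))
E
```

```text
rack [ 5.832e-01  1.216e-01  2.108e-01 -1.000e-04] [-0.1 -0.1 -0.   0.2  0.2 -0.2 -0.1  0.1]
cas origin pred [0.6125 0.1279 0.02  ]
```

View pics/ov5.png

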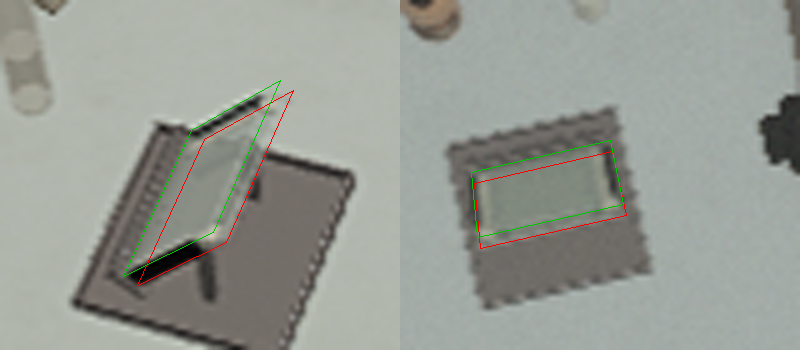

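```bash
python3 - <<'E'
from fit import *
T=Rax(-C[:,2],C[:,0])
P0=O+C@[0,0,.239+.09];P1=O+C@[0,0,.239]
print(P0.round(3),P1.round(3))
e=rows(P0,T,42)
rows(P1,T,42,start=e,vmax=20)
E
```

```text
rack [ 5.832e-01  1.216e-01  2.108e-01 -1.000e-04] [-0.1 -0.1 -0.   0.2  0.2 -0.2 -0.1  0.1]
cas origin pred [0.6125 0.1279 0.02  ]
[0.406 0.084 0.272] [0.462 0.096 0.203]
dist 218 ang 0.728 rows 5
35.6,-25.1,3.3,-0.04,0.015,0.139,42,
31.6,-29.8,2.7,-0.041,0.014,0.139,42,
27.2,-34.1,1.8,-0.04,0.015,0.139,42,
22.2,-37.5,0.7,-0.04,0.014,0.139,42,
16.8,-40.3,-0.5,-0.04,0.015,0.139,42
--
dist 90 ang 0.0 rows 5
18,0,-0,-0,0,0,42,
18,0,-0,-0,0,0,42,
18,0,-0,-0,0,0,42,
18,0,-0,-0,0,0,42,
18,0,-0,-0,0,0,42
--
```

```bash
python3 -m crank '[36,-25,3,-0.04,0.015,0.139,42, 32,-30,3,-0.04,0.015,0.139,42, 27,-34,2,-0.04,0.015,0.139,42, 22,-37.5,1,-0.04,0.015,0.139,42, 17,-40,-0.5,-0.04,0.015,0.139,42]' 10;python3 -m crank '[0,0,0,0,0,0,42, 0,0,0,0,0,0,42, 0,0,0,0,0,0,42, 0,0,0,0,0,0,42, 0,0,0,0,0,0,42]'; python3 - <<'E'
from fit import *
print(np.round(ctrl.get_state()["joint_positions"],2))
c,o=look("w5",["cassette"])
p,r=st()
print("rel TCP in cassette frame",(C.T@(p-O)).round(4),(C.T@r.as_matrix()).round(3))
im=cv2.imread("pics/w5.png")
for sx in(-.0045,.0045):
    P=[O+C@[sx,sy,sz] for sy,sz in((-.05,0),(.05,0),(.05,.088),(-.05,.088),(-.05,.08),(.05,.08))]
    q=proj(c,P).round().astype(int);cv2.polylines(im,[q[:4]],True,(0,0,255) if sx<0 else (0,200,0),1)
cv2.imwrite("pics/ov6.png",im)
cv2.imwrite("pics/s6.png",ctrl.get_image("scene")[:,:,::-1])
E
```

```text
time: 6.55
position: [0.4061, 0.0852, 0.2725]
tool_rot: [1.367, 0.826, -0.515]
ft_force: [-44.0, 21.2, -75.0]
grip_width: 0.484
time: 7.18
position: [0.4066, 0.0841, 0.2725]
tool_rot: [1.367, 0.826, -0.519]
ft_force: [-0.3, 0.2, -0.2]
grip_width: 0.483
rack [ 5.832e-01  1.216e-01  2.108e-01 -1.000e-04] [-0.1 -0.1 -0.   0.2  0.2 -0.2 -0.1  0.1]
cas origin pred [0.6125 0.1279 0.02  ]
[-0.43 -0.3   0.12  2.45  0.3   0.31 -0.34]
drift 9e-05 [0.4067 0.084  0.2726] t 7.275
cassette [([322.5, 195.1], 0.89)]
rel TCP in cassette frame [ 0.0012 -0.      0.3288] [[-0.002  1.    -0.001]
 [ 0.002 -0.001 -1.   ]
 [-1.    -0.002 -0.002]]
```

View pics/ov6.png

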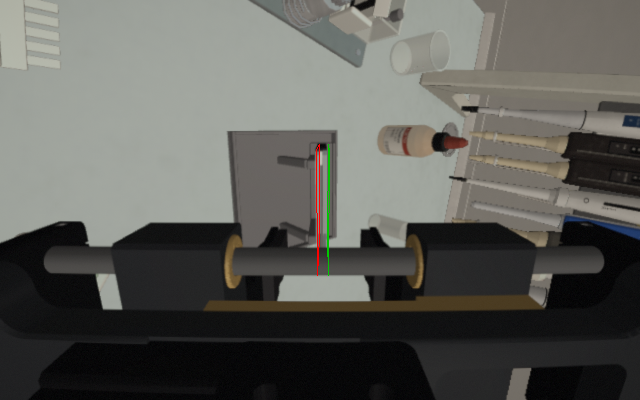

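View pics/s6.png

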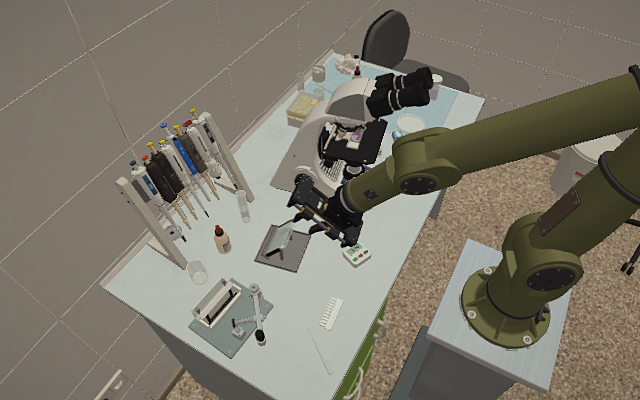

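```bash
python3 -m crank '[10,0,0,0,0,0,42, 18,0,0,0,0,0,42, 20,0,0,0,0,0,42, 20,0,0,0,0,0,42, 10,0,0,0,0,0,42]' 10; python3 -m crank '[8,0,0,0,0,0,42, 4,0,0,0,0,0,42, 0,0,0,0,0,0,42, 0,0,0,0,0,0,42, 0,0,0,0,0,0,42]'; python3 - <<'E'
from fit import *
print(np.round(ctrl.get_state()["joint_positions"],2))
c,o=look("w6",["cassette"])
p,r=st()
print("rel TCP in cassette frame",(C.T@(p-O)).round(4))
cv2.imwrite("pics/s7.png",cv2.resize(ctrl.get_image("scene")[190:290,230:380,::-1],None,fx=5,fy=5,interpolation=2))
E
```

```text
time: 8.0
position: [0.4562, 0.0942, 0.2113]
tool_rot: [1.367, 0.825, -0.521]
ft_force: [0.2, -0.6, -0.6]
grip_width: 0.483
time: 8.62
position: [0.4632, 0.0971, 0.2069]
tool_rot: [1.366, 0.825, -0.524]
ft_force: [-0.1, -0.0, 0.6]
grip_width: 0.482
rack [ 5.832e-01  1.216e-01  2.108e-01 -1.000e-04] [-0.1 -0.1 -0.   0.2  0.2 -0.2 -0.1  0.1]
cas origin pred [0.6125 0.1279 0.02  ]
[-0.46 -0.02  0.18  2.39  0.53  0.1  -0.58]
drift 7e-05 [0.4633 0.0971 0.207 ] t 8.725
cassette [([317.2, 215.2], 0.97)]
rel TCP in cassette frame [0.0034 0.001  0.2412]
```

View pics/w6.png

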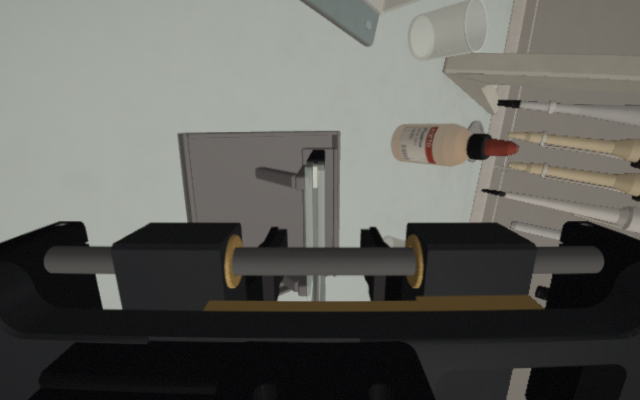

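View pics/s7.png

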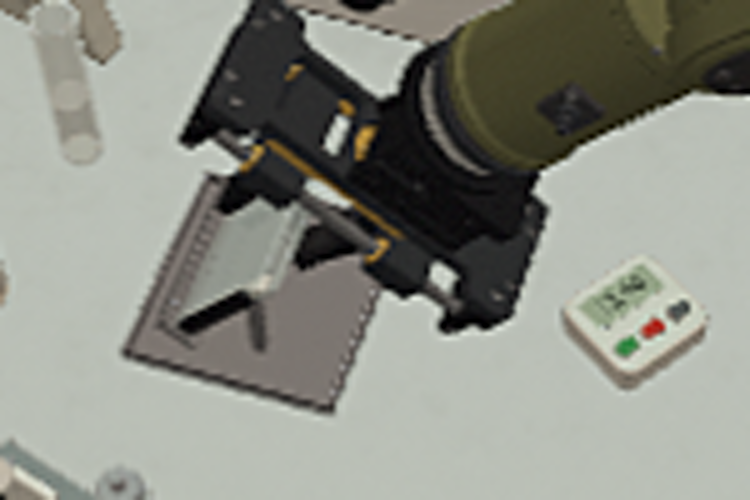

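The plate sits between the open pads (edge at columns 305–326, pads at 285 and 362), and the scene view confirms the fingers straddle it. Closing.

```bash
python3 -m crank '[0,0,0,0,0,0,20, 0,0,0,0,0,0,0, 0,0,0,0,0,0,0, 0,0,0,0,0,0,0, 0,0,0,0,0,0,0]' 20; python3 - <<'E'
from fit import *
print(np.round(ctrl.get_state()["joint_positions"],2))
c,o=look("w7",["cassette"])
print(ctrl.get_state()["grip_width"]*87)
E
```

```text
time: 9.45
position: [0.4631, 0.097, 0.2066]
tool_rot: [1.365, 0.825, -0.525]
ft_force: [-0.5, -0.2, -0.7]
grip_width: 0.099
rack [ 5.832e-01  1.216e-01  2.108e-01 -1.000e-04] [-0.1 -0.1 -0.   0.2  0.2 -0.2 -0.1  0.1]
cas origin pred [0.6125 0.1279 0.02  ]
[-0.46 -0.02  0.18  2.39  0.53  0.1  -0.58]
drift 5e-05 [0.463  0.0971 0.2066] t 9.55
cassette [([323.0, 216.0], 0.98)]
8.753306649626039
```

View pics/w7.png

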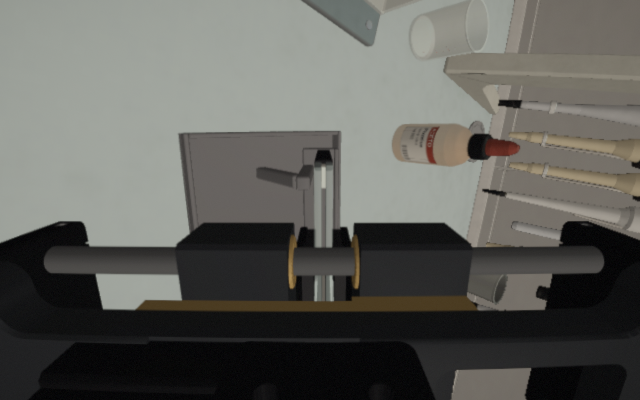

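Gripped at 8.75 mm. Lift straight up first, then turn upright over the slot.

```bash
cat > stand.py <<'E'
from h import *
S=np.array([.584,.3556]);a=-.0708
def sw(x,y,z): return np.array([S[0]+x*np.cos(a)-y*np.sin(a),S[1]+x*np.sin(a)+y*np.cos(a),z])
def ws(P): 
    d=np.array(P)[:2]-S;return np.array([d[0]*np.cos(a)+d[1]*np.sin(a),-d[0]*np.sin(a)+d[1]*np.cos(a),P[2]])
X=np.array([np.cos(a),np.sin(a),0]);Y=np.array([-np.sin(a),np.cos(a),0])
TD=Rax([0,0,-1],X)
E
python3 - <<'E'
from stand import *
p,r=st()
e=rows(p+[0,0,.06],r.as_matrix(),0,n=5)
e=rows(p+[0.04,0.02,.16],TD,0,start=e,n=10)
e=rows(sw(.025,0,.365)-Y*0,TD,0,start=e,n=5)
print(e[0])
E
```

```text
dist 60 ang 0.0 rows 5
-9.2,7.7,-0,0,0,0,0,
-9.3,7.6,-0,0,0,0,0,
-9.2,7.7,-0,0,0,0,0,
-9.3,7.6,-0,-0,0,0,0,
-9.2,7.7,-0,-0,0,0,0
--
dist 110 ang 0.744 rows 10
-4.9,9.7,-1.1,0.027,-0.01,-0.069,0,
-5.6,9.3,-1.4,0.027,-0.009,-0.069,0,
-6.3,8.9,-1.5,0.026,-0.01,-0.068,0,
-6.8,8.4,-1.7,0.027,-0.01,-0.069,0,
-7.5,7.8,-1.8,0.027,-0.009,-0.069,0
--
-7.9,7.3,-2,0.027,-0.01,-0.069,0,
-8.5,6.6,-2,0.027,-0.01,-0.068,0,
-8.9,6,-2.2,0.027,-0.009,-0.069,0,
-9.3,5.3,-2.2,0.026,-0.01,-0.069,0,
-9.7,4.6,-2.3,0.027,-0.01,-0.069,0
--
dist 259 ang 0.001 rows 5
0.3,17.8,-48.7,0,0,0,0,
0.3,17.7,-48.8,0,0,0,0,
0.4,17.8,-48.7,0,0,0,0,
0.3,17.8,-48.7,0,0,0,0,
0.3,17.7,-48.7,0,0,0,0
--
[0.6089113  0.35378532 0.36499829]
```

```bash
python3 -m crank '[-3,2.5,0,0,0,0,0, -6,5,0,0,0,0,0, -9,7.5,0,0,0,0,0, -9,7.5,0,0,0,0,0, -9,7.5,0,0,0,0,0]' 20; python3 - <<'E'
from stand import *
print(np.round(ctrl.get_state()["joint_positions"],2),ctrl.get_state()["grip_width"]*87)
p,r=st();print(p)
E
```

```text
time: 10.22
position: [0.4633, 0.0971, 0.2544]
tool_rot: [1.366, 0.825, -0.524]
ft_force: [-0.2, 0.3, -1.3]
grip_width: 0.105
[-0.52 -0.12  0.23  2.35  0.33  0.23 -0.37] 9.14291908025462
[0.46332517 0.09709065 0.25437532]
```

```bash
python3 -m crank '[-5,10,-1,0.027,-0.01,-0.069,0, -5.5,9.5,-1.5,0.027,-0.01,-0.069,0, -6.5,9,-1.5,0.027,-0.01,-0.069,0, -7,8.5,-1.5,0.027,-0.01,-0.069,0, -7.5,8,-2,0.027,-0.01,-0.069,0]' && python3 -m crank '[-8,7.5,-2,0.027,-0.01,-0.069,0, -8.5,6.5,-2,0.027,-0.01,-0.069,0, -9,6,-2,0.027,-0.01,-0.069,0, -9.5,5.5,-2,0.027,-0.01,-0.069,0, -9.5,4.5,-2.5,0.027,-0.01,-0.069,0]';  python3 - <<'E'
from stand import *
print(np.round(ctrl.get_state()["joint_positions"],2),ctrl.get_state()["grip_width"]*87)
cv2.imwrite("pics/s8.png",ctrl.get_image("scene")[:,:,::-1])
rows(sw(.025,0,.375),TD,0)
E
```

```text
time: 10.85
position: [0.484, 0.1073, 0.3055]
tool_rot: [1.332, 1.006, -0.893]
ft_force: [0.7, -0.1, -0.6]
grip_width: 0.1
time: 11.48
position: [0.5043, 0.1172, 0.3557]
tool_rot: [1.261, 1.174, -1.267]
ft_force: [0.0, 0.8, -1.1]
grip_width: 0.102
[-0.57  0.07  0.3   1.85 -0.02  1.23 -0.33] 8.876892871362571
dist 258 ang 0.005 rows 5
-3.8,17.1,-48.6,-0.001,0,0.001,0,
-3.7,17.2,-48.6,-0,0.001,0,0,
-3.7,17.2,-48.6,-0.001,-0,0.001,0,
-3.7,17.2,-48.6,-0.001,0,0,0,
-3.6,17.3,-48.6,-0.001,0.001,0.001,0
--
```

View pics/s8.png

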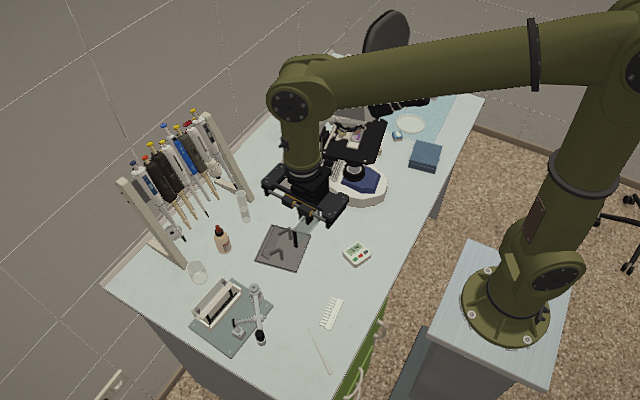

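Cassette held upright over the rack, with the bench things undisturbed. Moving over the slot.

```bash
python3 -m crank '[-4,8,-20,0,0,0,0, -4,10,-28,0,0,0,0, -4,10,-28,0,0,0,0, -4,10,-28,0,0,0,0, -3,10,-28,0,0,0,0]' && python3 -m crank '[0,10,-28,0,0,0,0, 0,10,-28,0,0,0,0, 0,10,-28,0,0,0,0, 0,8,-21,0,0,0,0, 0,0,-6,0,0,0,0]' && python3 -m crank '[0,0,0,0,0,0,0, 0,0,0,0,0,0,0, 0,0,0,0,0,0,0, 0,0,0,0,0,0,0, 0,0,0,0,0,0,0]';  python3 - <<'E'
from stand import *
from pts import look
c,o=look("w9",["cassette","slot","stand"])
p,r=st();print("stand frame",ws(p).round(4),(TD.T@r.as_matrix()).round(3).tolist())
cv2.imwrite("pics/s9.png",ctrl.get_image("scene")[:,:,::-1])
E
```

```text
time: 12.15
position: [0.5618, 0.2478, 0.3733]
tool_rot: [1.261, 1.174, -1.263]
ft_force: [0.1, 0.1, -1.2]
grip_width: 0.1
time: 12.78
position: [0.6071, 0.3562, 0.372]
tool_rot: [1.259, 1.176, -1.263]
ft_force: [0.3, 0.3, -1.0]
grip_width: 0.099
time: 13.4
position: [0.6078, 0.3529, 0.3732]
tool_rot: [1.261, 1.173, -1.266]
ft_force: [0.7, -1.4, -0.7]
grip_width: 0.103
drift 0.0001 [0.6078 0.3529 0.3732] t 13.5
cassette [([321.8, 218.9], 0.82)]
slot [([326.0, 182.7], 0.93)]
stand [([303.5, 179.2], 0.56), ([320.7, 216.0], 0.28)]
stand frame [ 0.0239 -0.0008  0.3731] [[1.0, 0.002, -0.002], [-0.002, 1.0, -0.003], [0.002, 0.003, 1.0]]
```

View pics/w9.png

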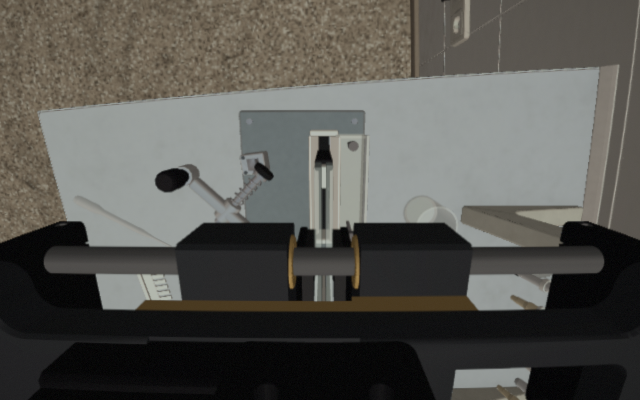

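View pics/s9.png

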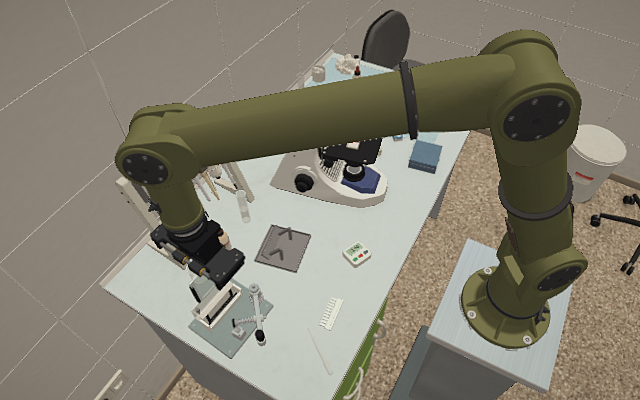

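```bash
python3 - <<'E'
from stand import *
import pickle
c,o=pickle.load(open("w9.pkl","rb"))
im=cv2.resize(cv2.imread("pics/w9.png")[95:235,225:385],None,fx=4.2,fy=4.2,interpolation=2)
def dl(L,col,closed=True):
    q=((proj(c,[sw(*p) for p in L])-[225,95]+.5)*4.2).round().astype(int);cv2.polylines(im,[q],closed,col,1)
dl([(-.07,.082,.012),(.07,.082,.012),(.07,-.082,.012),(-.07,-.082,.012)],(0,0,255))
dl([(.018,.055,.028),(.018,-.055,.028)],(0,255,0),False)   # lip
dl([(.0295,.055,.052),(.0295,-.055,.052)],(255,0,0),False) # backrest face
# cassette predicted at current pose
p,r=st();T=r.as_matrix();
for sy in(-.0045,.0045):
    L=[p+T@[.2412,sy,z] for z in(-.05,.05)];q=((proj(c,L)-[225,95]+.5)*4.2).round().astype(int);cv2.polylines(im,[q],False,(0,255,255),1)
cv2.imwrite("pics/ov9.png",im)
E
```

```text
(no output)
```

View pics/ov9.png

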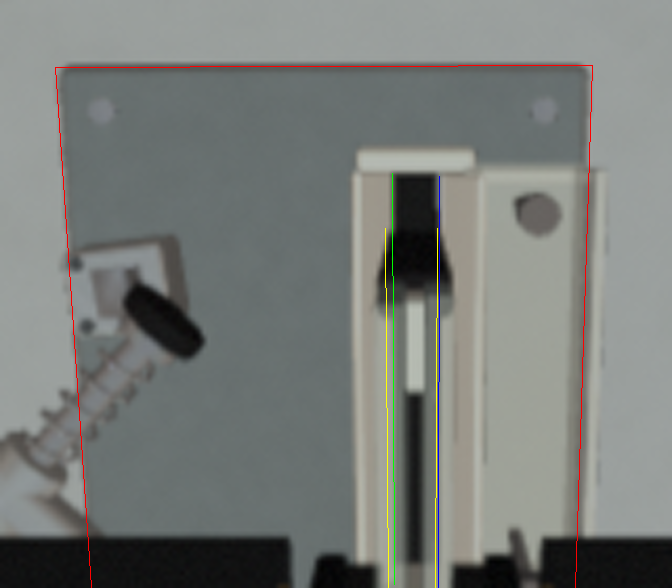

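```bash
python3 -m crank '[10,0,-1,0,0,0,0, 20,0,0,0,0,0,0, 24,0,0,0,0,0,0, 20,0,0,0,0,0,0, 11,0,0,0,0,0,0]' && python3 -m crank '[4,0,0,0,0,0,0, 0,0,0,0,0,0,0, 0,0,0,0,0,0,0, 0,0,0,0,0,0,0, 0,0,0,0,0,0,0]';  python3 - <<'E'
from stand import *
from pts import look
c,o=look("w10",[])
p,r=st();print("stand frame",ws(p).round(4),(TD.T@r.as_matrix()).round(3).tolist(),ctrl.get_state()["ft_force"].round(1))
cv2.imwrite("pics/w10z.png",cv2.resize(cv2.imread("pics/w10.png")[60:240,225:425],None,fx=3.3,fy=3.3,interpolation=2))
cv2.imwrite("pics/s10.png",cv2.resize(ctrl.get_image("scene")[210:370,150:290,::-1],None,fx=3.7,fy=3.7,interpolation=2))
E
```

```text
time: 14.32
position: [0.6072, 0.3537, 0.2855]
tool_rot: [1.258, 1.174, -1.268]
ft_force: [-0.0, -0.1, 0.6]
grip_width: 0.103
time: 14.95
position: [0.6078, 0.354, 0.2845]
tool_rot: [1.261, 1.173, -1.265]
ft_force: [0.7, 0.3, -0.5]
grip_width: 0.1
drift 0.0001 [0.6077 0.354  0.2844] t 15.05
stand frame [2.380e-02 1.000e-04 2.843e-01] [[1.0, 0.001, -0.002], [-0.001, 1.0, -0.003], [0.002, 0.003, 1.0]] [ 0.2  1.1 -2. ]
```

View pics/w10z.png

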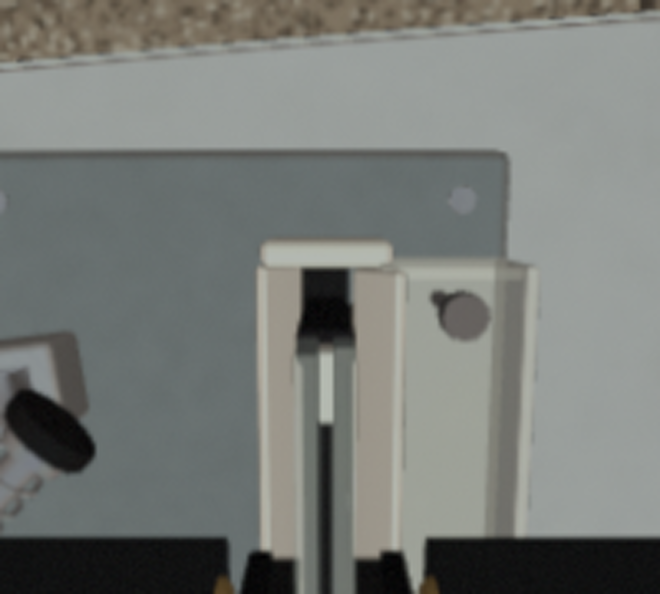

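View pics/s10.png

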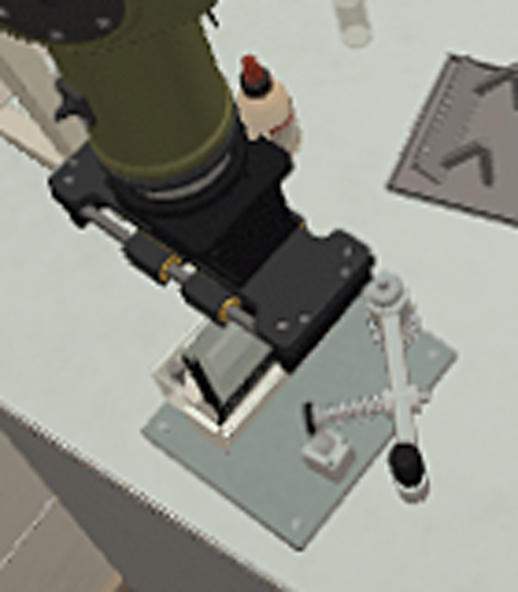

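```bash
python3 -m crank '[5,0,0,0,0,0,0, 5,0,0,0,0,0,0, 5,0,0,0,0,0,0, 5,0,0,0,0,0,0, 2,0,0,0,0,0,0]' && python3 -m crank '[0,0,0,0,0,0,0, 1,0,0,0,0,0,0, 1,0,0,0,0,0,0, 1,0,0,0,0,0,0, 0,0,0,0,0,0,0]'
```

```text
time: 15.72
position: [0.6075, 0.3538, 0.2614]
tool_rot: [1.26, 1.173, -1.266]
ft_force: [-0.7, 1.0, -1.5]
grip_width: 0.103
time: 16.35
position: [0.6076, 0.3539, 0.259]
tool_rot: [1.26, 1.173, -1.266]
ft_force: [-0.0, -0.2, -0.4]
grip_width: 0.101
```

```bash
python3 -m crank '[1,0,0,0,0,0,0, 1,0,0,0,0,0,0, 1,0,0,0,0,0,0, 0,0,0,0,0,0,0, 0,0,0,0,0,0,0]'; python3 -m crank '[1,0,0,0,0,0,0, 1,0,0,0,0,0,0, 0,0,0,0,0,0,0, 0,0,0,0,0,0,0, 0,0,0,0,0,0,0]'; python3 - <<'E'
from stand import *
from pts import look
c,o=look("w11",[])
print(ctrl.get_state()["ft_force"].round(1))
cv2.imwrite("pics/w11z.png",cv2.resize(cv2.imread("pics/w11.png")[60:240,225:425],None,fx=3.3,fy=3.3,interpolation=2))
cv2.imwrite("pics/s11.png",cv2.resize(ctrl.get_image("scene")[210:370,150:290,::-1],None,fx=3.7,fy=3.7,interpolation=2))
E
```

```text
time: 16.98
position: [0.6076, 0.3539, 0.2561]
tool_rot: [1.261, 1.173, -1.265]
ft_force: [0.1, -0.3, -2.1]
grip_width: 0.102
time: 17.6
position: [0.6076, 0.3539, 0.2541]
tool_rot: [1.261, 1.173, -1.265]
ft_force: [-0.3, 0.2, -1.1]
grip_width: 0.104
drift 3e-05 [0.6076 0.3539 0.2541] t 17.7
[ 0.4  0.3 -1.1]
```

View pics/w11z.png

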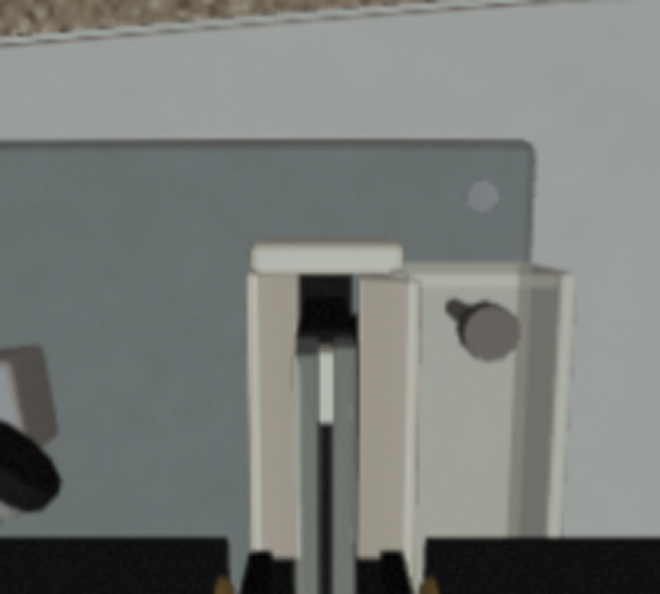

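View pics/s11.png

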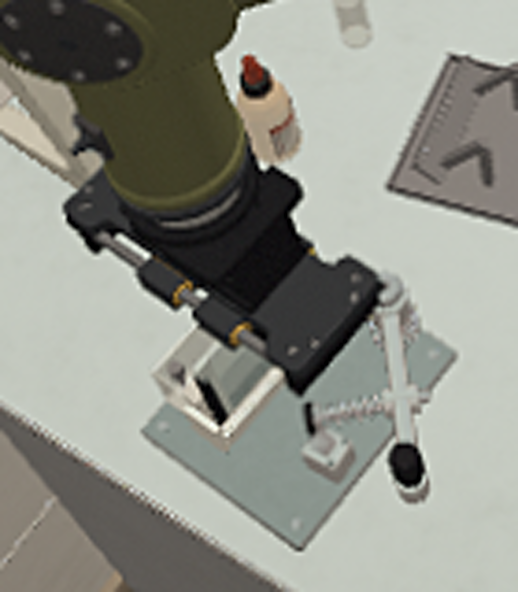

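```bash
for i in 1 ; do python3 -m crank '[1,0,0,0,0,0,0, 1,0,0,0,0,0,0, 0,0,0,0,0,0,0, 0,0,0,0,0,0,0, 0,0,0,0,0,0,0]'|grep -E 'pos|ft'; done;  python3 -m crank '[1,0,0,0,0,0,0, 1,0,0,0,0,0,0, 0,0,0,0,0,0,0, 0,0,0,0,0,0,0, 0,0,0,0,0,0,0]'|grep -E 'pos|ft'
```

```text
position: [0.6078, 0.3538, 0.2538]
ft_force: [-2.7, -1.4, 5.9]
position: [0.608, 0.3537, 0.2537]
ft_force: [-4.4, -3.2, 14.4]
```

```bash
python3 -m crank '[-1.5,0,0,0,0,0,0, -0.5,0,0,0,0,0,0, 0,0,0,0,0,0,20, 0,0,0,0,0,0,30, 0,0,0,0,0,0,30]' 10;python3 - <<'E'
from stand import *
from pts import look
c,o=look("w12",["cassette"])
p,r=st();print(ws(p).round(4),ctrl.get_state()["ft_force"].round(1))
cv2.imwrite("pics/w12z.png",cv2.resize(cv2.imread("pics/w12.png")[60:300,225:425],None,fx=2.5,fy=2.5,interpolation=2))
cv2.imwrite("pics/s12.png",cv2.resize(ctrl.get_image("scene")[210:370,150:290,::-1],None,fx=3.7,fy=3.7,interpolation=2))
E
```

```text
time: 19.62
position: [0.6075, 0.3539, 0.2517]
tool_rot: [1.26, 1.173, -1.266]
ft_force: [0.6, 0.8, 0.4]
grip_width: 0.316
drift 7e-05 [0.6076 0.3539 0.2517] t 19.725
cassette [([326.5, 219.5], 0.8)]
[ 2.370e-02 -1.000e-04  2.518e-01] [ 0.7 -0.4  0.1]
```

View pics/w12z.png

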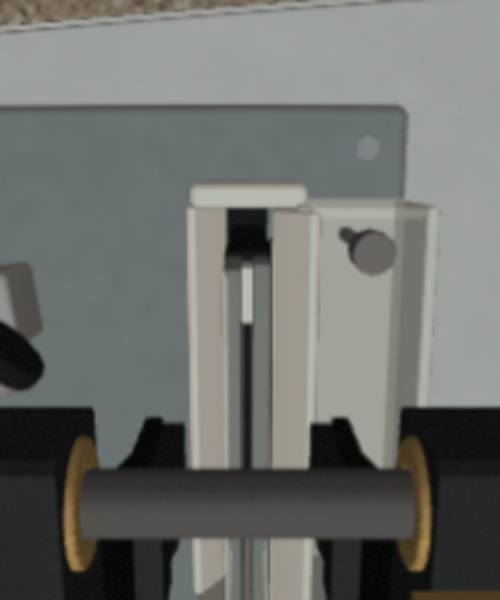

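View pics/s12.png

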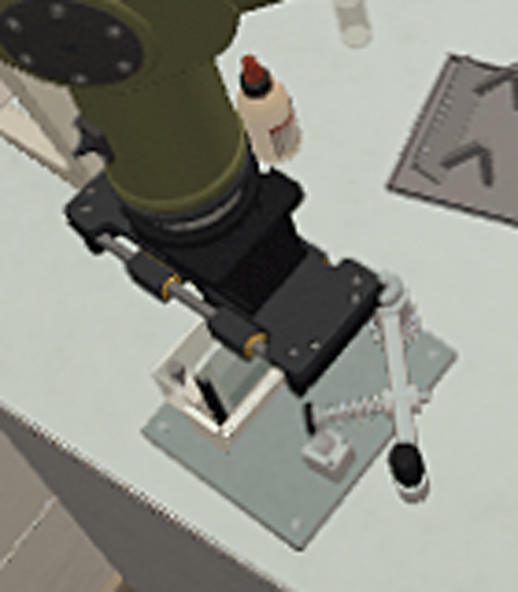

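```bash
python3 -m crank '[-8,0,0,0,0,0,30, -20,0,0,0,0,0,30, -28,0,0,0,0,0,30, -28,0,0,0,0,0,30, -14,0,0,0,0,0,30]' 10;python3 -m crank '[0,0,0,0,0,0,36, 0,0,0,0,0,0,36, 0,0,0,0,0,0,36, 0,0,0,0,0,0,36, 0,0,0,0,0,0,36]'; python3 - <<'E'
from stand import *
from pts import look
c,o=look("w13",["cassette","clamp_knob"])
p,r=st();print(p,ws(p).round(4))
if o["clamp_knob"]: print("knob",ws(onz(c,o["clamp_knob"][0]["at"],.085)).round(4))
im=cv2.imread("pics/w13.png")
im=cv2.resize(im[60:260,140:420],None,fx=2.8,fy=2.8,interpolation=2)
cv2.imwrite("pics/w13z.png",im)
cv2.imwrite("pics/s13.png",cv2.resize(ctrl.get_image("scene")[210:370,150:290,::-1],None,fx=3.7,fy=3.7,interpolation=2))
E
```

```text
time: 20.45
position: [0.6083, 0.3542, 0.3539]
tool_rot: [1.264, 1.172, -1.261]
ft_force: [0.0, 0.8, -0.6]
grip_width: 0.345
time: 21.08
position: [0.6078, 0.3541, 0.3496]
tool_rot: [1.26, 1.173, -1.266]
ft_force: [0.2, 0.1, 0.1]
grip_width: 0.413
drift 0.0001 [0.6078 0.3541 0.3498] t 21.175
cassette [([320.8, 189.2], 0.77)]
clamp_knob [([157.9, 179.9], 0.56)]
[0.60781572 0.35410075 0.35002445] [2.39e-02 2.00e-04 3.50e-01]
knob [-0.1146  0.0231  0.085 ]
```

View pics/w13z.png

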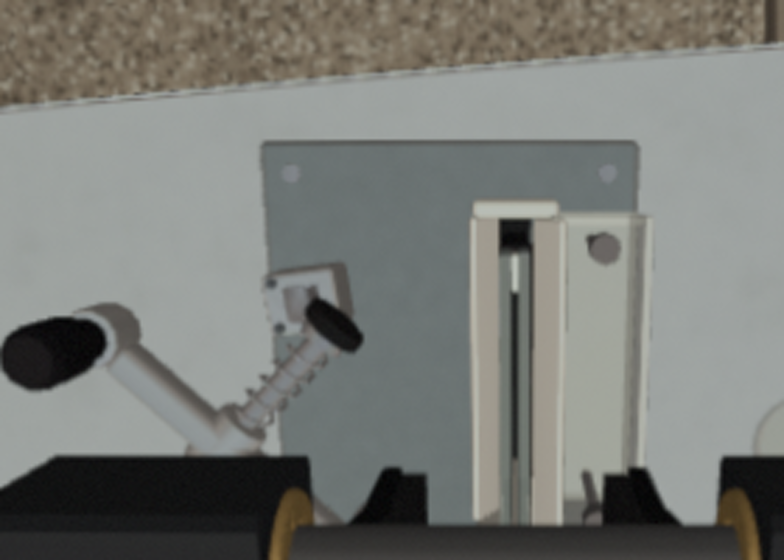

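View pics/s13.png

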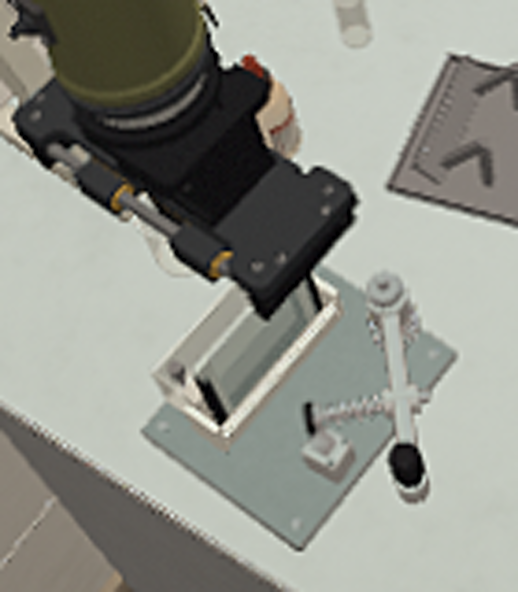

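```bash
python3 - <<'E'
from stand import *
import pickle
c3=pickle.load(open("w3.pkl","rb"))[0];c13=pickle.load(open("w13.pkl","rb"))[0];c4=pickle.load(open("w4.pkl","rb"))[0]
P,e=tri([ray(c3,(261.2,90)),ray(c13,(150,188.6))]);print("knob top tri",ws(P).round(4),np.round(e,4))
for c,u in((c3,(261.2,90)),(c13,(150,188.6))): print("z.098",ws(onz(c,u,.098)).round(4))
print("stud top",ws(onz(c3,(343,180),.086)).round(4), "w4",ws(onz(c4,(343,4),.086)).round(4))
t=np.cos(.8)*X+np.sin(.8)*Y
T=Rax([0,0,-1],t);k=sw(-.1155,.0195,.315)
e=rows(k,T,38,n=10)
E
```

```text
knob top tri [-0.1143  0.0175  0.0973] [0.0009 0.0009]
z.098 [-0.1136  0.0167  0.098 ]
z.098 [-0.1146  0.0183  0.098 ]
stud top [-0.0273 -0.0665  0.086 ] w4 [-0.0281 -0.0677  0.086 ]
dist 145 ang 0.803 rows 10
3.5,-13.9,-1.9,-0.08,0,0,38,
3.6,-13.8,-3,-0.081,0,0.001,38,
3.5,-13.4,-4.1,-0.08,0,-0,38,
3.5,-13.1,-5.2,-0.08,0.001,0,38,
3.5,-12.6,-6.2,-0.08,-0,0,38
--
3.5,-12.1,-7.2,-0.081,-0,0.001,38,
3.5,-11.5,-8.1,-0.08,0,-0,38,
3.5,-10.8,-9.1,-0.08,0,0,38,
3.6,-10,-9.8,-0.08,0,0,38,
3.5,-9.2,-10.7,-0.081,0.001,0.001,38
--
```

```bash
python3 -m crank '[0,-14,-2,-0.08,0,0,38, 3.5,-14,-3,-0.08,0,0,38, 3.5,-13.5,-4,-0.08,0,0,38, 3.5,-13,-5,-0.08,0,0,38, 3.5,-12.5,-6,-0.08,0,0,38]' 10 && python3 -m crank '[3.5,-12,-7,-0.08,0,0,38, 3.5,-11.5,-8,-0.08,0,0,38, 3.5,-11,-9,-0.08,0,0,38, 3.5,-10,-10,-0.08,0,0,38, 3.5,-9,-10,-0.08,0,0,38]'; python3 -m crank '[0,0,0,0,0,0,38, 0,0,0,0,0,0,38, 0,0,0,0,0,0,38, 0,0,0,0,0,0,38, 0,0,0,0,0,0,38]'; python3 - <<'E'
from stand import *
from pts import look
c,o=look("w14",["cassette","clamp_knob"])
p,r=st();print(p,ws(p).round(4))
if o["clamp_knob"]: print("knob",ws(onz(c,o["clamp_knob"][0]["at"],.085)).round(4))
cv2.imwrite("pics/s14.png",cv2.resize(ctrl.get_image("scene")[210:370,150:290,::-1],None,fx=3.7,fy=3.7,interpolation=2))
t=np.cos(.8)*X+np.sin(.8)*Y
T=Rax([0,0,-1],t)
print((T.T@r.as_matrix()).round(3))
rows(sw(-.1155,.0187,.251),T,38,n=5)
E
```

```text
time: 21.95
position: [0.5385, 0.3684, 0.3362]
tool_rot: [0.961, 1.347, -0.966]
ft_force: [-0.8, -0.2, -0.0]
grip_width: 0.433
time: 22.58
position: [0.4701, 0.3824, 0.3189]
tool_rot: [0.655, 1.47, -0.659]
ft_force: [-0.3, -0.5, 0.3]
grip_width: 0.433
time: 23.2
position: [0.4708, 0.3822, 0.3187]
tool_rot: [0.658, 1.469, -0.662]
ft_force: [0.2, 0.0, 0.3]
grip_width: 0.437
drift 4e-05 [0.4707 0.3823 0.3188] t 23.3
cassette []
clamp_knob [([325.5, 211.7], 0.69)]
[0.470627   0.38233491 0.3187636 ] [-0.115   0.0186  0.3188]
knob [-0.1173  0.0223  0.085 ]
[[ 1.     0.003 -0.   ]
 [-0.003  1.    -0.003]
 [ 0.     0.003  1.   ]]
dist 68 ang 0.004 rows 5
13.5,-0,-0.1,-0.001,0,0.001,38,
13.6,-0.1,-0.1,-0,0,0,38,
13.5,0,-0,-0.001,0,0.001,38,
13.6,-0,-0.1,-0,0,0,38,
13.5,-0.1,-0.1,-0.001,0,0.001,38
--
```

View pics/w14.png

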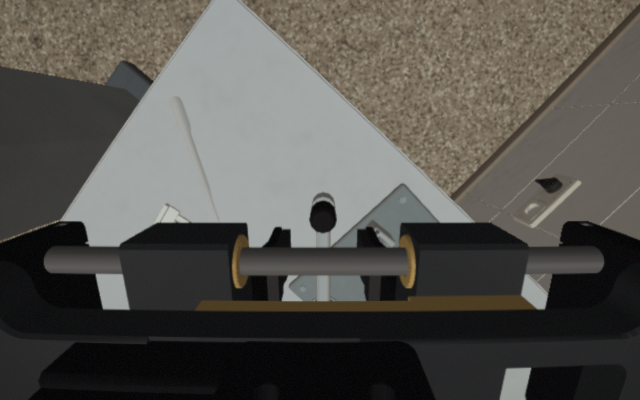

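View pics/s14.png

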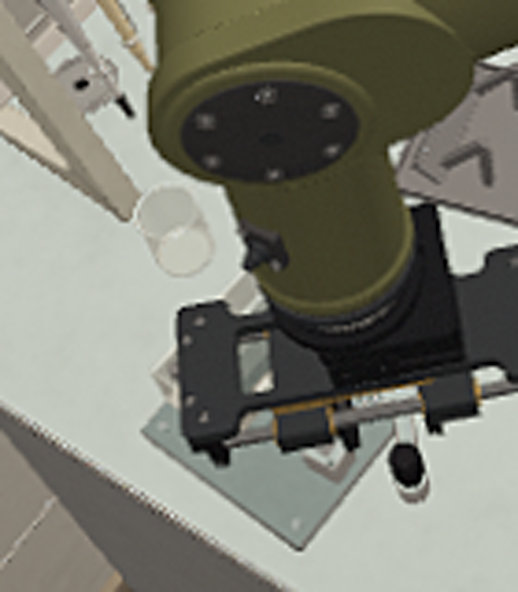

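```bash
python3 - <<'E'
from stand import *
import pickle
c=pickle.load(open("w14.pkl","rb"))[0]
p,r=st()
for u in((322,217),(322,215)):
    P=onz(c,u,.098);print(ws(P).round(4),(r.as_matrix().T@(P-p)).round(4))
cs=cam("scene");print(proj(cs,[sw(-.1155,.0187,.098),p+r.as_matrix()@[.182,0,0]]).round(1))
cv2.imwrite("pics/w14z.png",cv2.resize(cv2.imread("pics/w14.png")[180:260,260:390],None,fx=5,fy=5,interpolation=2))
E
```

```text
[-0.1189  0.0204  0.098 ] [ 0.2207 -0.0008 -0.0041]
[-0.1199  0.0215  0.098 ] [ 0.2207 -0.0008 -0.0056]
[[258.8 331.8]
 [256.5 324.3]]
```

View pics/w14z.png

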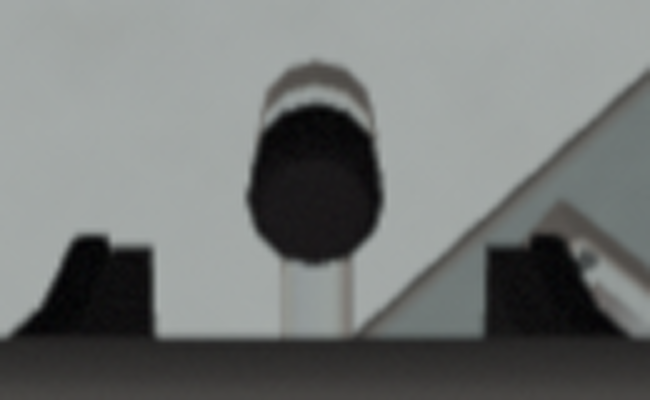

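```bash
python3 -m crank '[10,0,-1.5,0,0,0,38, 15,0,0,0,0,0,38, 16,0,0,0,0,0,38, 16,0,0,0,0,0,38, 10,0,0,0,0,0,38]' 10 && python3 -m crank '[0,0,0,0,0,0,38, 0,0,0,0,0,0,10, 0,0,0,0,0,0,10, 0,0,0,0,0,0,10, 0,0,0,0,0,0,10]' 10; python3 - <<'E'
from stand import *
s=ctrl.get_state();p,r=st();print(p,ws(p).round(4),s["grip_width"]*87,np.round(s["joint_positions"],2))
cv2.imwrite("pics/w15.png",cv2.resize(ctrl.get_image("wrist")[100:300,200:450,::-1],None,fx=3,fy=3,interpolation=2))
E
```

```text
time: 24.08
position: [0.4692, 0.383, 0.25]
tool_rot: [0.656, 1.47, -0.663]
ft_force: [-0.3, -0.8, -0.5]
grip_width: 0.44
time: 24.7
position: [0.4694, 0.3832, 0.2524]
tool_rot: [0.657, 1.469, -0.662]
ft_force: [-2.4, -0.4, 3.7]
grip_width: 0.222
[0.46939454 0.383247   0.25238097] [-0.1163  0.0195  0.2524] 19.345923088448764 [-0.76  0.34  0.04  1.74 -0.01  1.06  0.01]
```

View pics/w15.png

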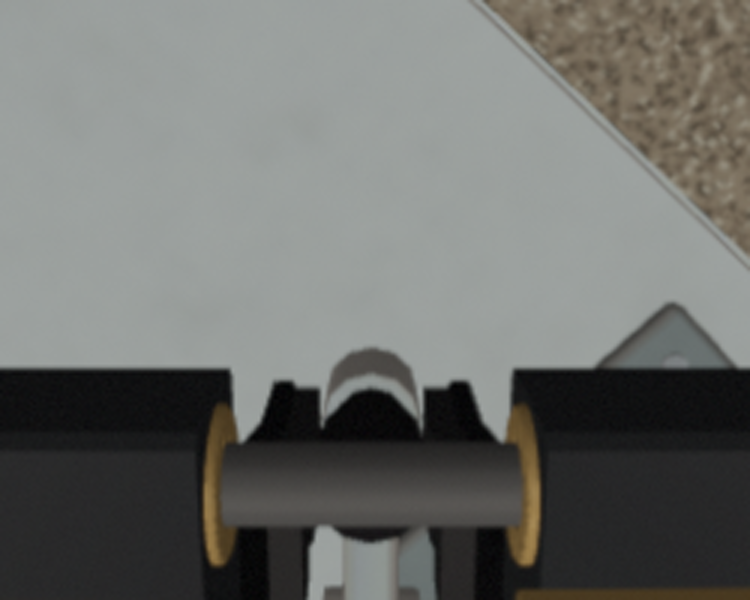

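Knob gripped (19.3 mm), and its position matches the hinge geometry. Swinging along the arc now.

```bash
cat > ang.py <<'E'
from stand import *
s=ctrl.get_state();p,r=st();q=ws(p);d=q[:2]-np.array([-.0266,-.0676])
print("knob",q.round(4),"R",np.linalg.norm(d).round(4),"theta",round(.8-np.arctan2(-d[0],d[1]),3),"toolyaw err",round(float(np.arctan2(r.as_matrix()[:2,1]@Y[:2],r.as_matrix()[:2,1]@X[:2])),3),"ft stand",round(float(s["ft_force"]@X),1),round(float(s["ft_force"]@Y),1),round(s["ft_force"][2],1),"w",round(s["grip_width"]*87,1),"t",s["time"])
E
python3 -m crank '[0,3,0,0.025,0,0,10, 0,6.25,0.2,0.05,0,0,10, 0,6.25,0.2,0.05,0,0,10, 0,6.25,0.2,0.05,0,0,10, 0,6.25,0.2,0.05,0,0,10]' 25; python3 ang.py
```

```text
time: 25.38
position: [0.4927, 0.3996, 0.2523]
tool_rot: [0.832, 1.405, -0.836]
ft_force: [-2.2, -1.9, 6.4]
grip_width: 0.215
knob [-0.0942  0.0374  0.2523] R 0.1249 theta 0.228 toolyaw err 0.57 ft stand -2.1 -2.1 6.4 w 18.7 t 25.375
```

```bash
python3 -m crank '[-1,6.25,0.2,0.05,0,0,10, 0,6.25,0.2,0.05,0,0,10, 0,6.25,0.2,0.05,0,0,10, 0,6.25,0.2,0.05,0,0,10, 0,6.25,0.2,0.05,0,0,10]' 25; python3 ang.py
```

```text
time: 26.0
position: [0.5213, 0.4108, 0.2524]
tool_rot: [1.02, 1.318, -1.027]
ft_force: [-2.2, -1.4, 3.3]
grip_width: 0.221
knob [-0.0664  0.0507  0.2524] R 0.1248 theta 0.475 toolyaw err 0.32 ft stand -2.1 -1.5 3.3 w 19.3 t 26.0
```

```bash
python3 -m crank '[0,5,0.1,0.04,0,0,10, 0,5,0.1,0.04,0,0,10, 0,5,0.1,0.04,0,0,10, 0,5,0.1,0.04,0,0,10, 0,5,0.1,0.04,0,0,10]' 25; python3 ang.py
python3 - <<'E'
from stand import *
cv2.imwrite("pics/s16.png",cv2.resize(ctrl.get_image("scene")[210:370,150:290,::-1],None,fx=3.7,fy=3.7,interpolation=2))
cv2.imwrite("pics/t16.png",cv2.resize(ctrl.get_image("top")[140:260,190:310,::-1],None,fx=4.5,fy=4.5,interpolation=2))
E
```

```text
time: 26.62
position: [0.5449, 0.4146, 0.2525]
tool_rot: [1.167, 1.234, -1.177]
ft_force: [-4.3, -1.6, 4.6]
grip_width: 0.215
knob [-0.0432  0.0561  0.2525] R 0.1248 theta 0.667 toolyaw err 0.122 ft stand -4.1 -1.9 4.6 w 18.7 t 26.625
```

View pics/s16.png

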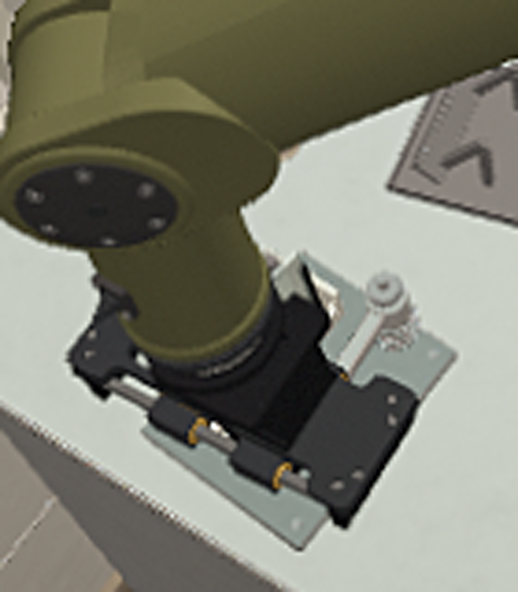

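```bash
python3 -m crank '[0,4,0.1,0.032,0,0,10, 0,4,0.1,0.032,0,0,10, 0,4,0.1,0.032,0,0,10, 0,3,0,0.024,0,0,10, 0,2,0,0.016,0,0,10]' 25; python3 ang.py; python3 -m crank '[0,1,0,0.008,0,0,10, 0,1,0,0.008,0,0,10, 0,0,0,0,0,0,10, 0,0,0,0,0,0,10, 0,0,0,0,0,0,10]' 25; python3 ang.py
```

```text
time: 27.35
position: [0.5616, 0.4146, 0.2523]
tool_rot: [1.266, 1.17, -1.278]
ft_force: [-8.1, -1.9, 5.1]
grip_width: 0.221
knob [-0.0265  0.0573  0.2523] R 0.1249 theta 0.8 toolyaw err -0.014 ft stand -7.9 -2.5 5.1 w 19.2 t 27.35
time: 27.98
position: [0.5633, 0.4145, 0.2523]
tool_rot: [1.277, 1.163, -1.289]
ft_force: [-8.4, -1.1, 5.9]
grip_width: 0.22
knob [-0.0248  0.0573  0.2523] R 0.1249 theta 0.814 toolyaw err -0.029 ft stand -8.3 -1.7 5.9 w 19.1 t 27.975
```

```bash
python3 -m crank '[0,1,0,0,0,0,10, 0,0,0,0,0,0,10, 0,0,0,0,0,0,10, 0,0,0,0,0,0,10, 0,0,0,0,0,0,10]' 25; python3 ang.py; python3 -m crank '[0,1,0,0,0,0,10, 0,0,0,0,0,0,10, 0,0,0,0,0,0,10, 0,0,0,0,0,0,10, 0,0,0,0,0,0,10]' 25; python3 ang.py
python3 - <<'E'
from stand import *
cv2.imwrite("pics/s17.png",ctrl.get_image("scene")[:,:,::-1])
cv2.imwrite("pics/w17.png",ctrl.get_image("wrist")[:,:,::-1])
cv2.imwrite("pics/t17.png",cv2.resize(ctrl.get_image("top")[140:260,190:310,::-1],None,fx=4.5,fy=4.5,interpolation=2))
E
```

```text
time: 28.6
position: [0.5641, 0.4144, 0.2523]
tool_rot: [1.276, 1.163, -1.29]
ft_force: [-8.7, -1.9, 6.6]
grip_width: 0.22
knob [-0.024   0.0573  0.2523] R 0.1249 theta 0.82 toolyaw err -0.029 ft stand -8.5 -2.5 6.6 w 19.1 t 28.6
time: 29.22
position: [0.5648, 0.4144, 0.2523]
tool_rot: [1.276, 1.164, -1.29]
ft_force: [-10.1, -3.1, 7.1]
grip_width: 0.217
knob [-0.0233  0.0573  0.2523] R 0.1249 theta 0.826 toolyaw err -0.029 ft stand -9.9 -3.8 7.1 w 18.9 t 29.225
```

View pics/s17.png

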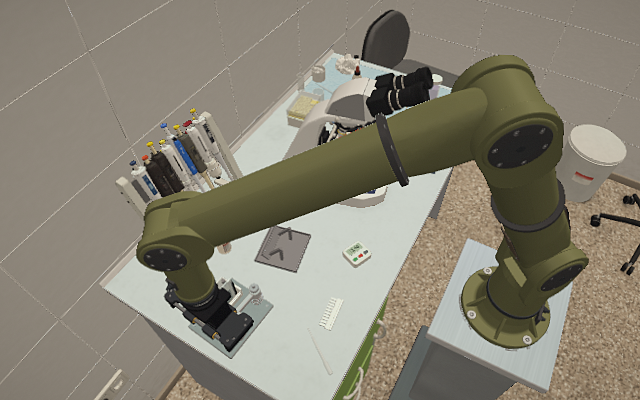

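View pics/w17.png

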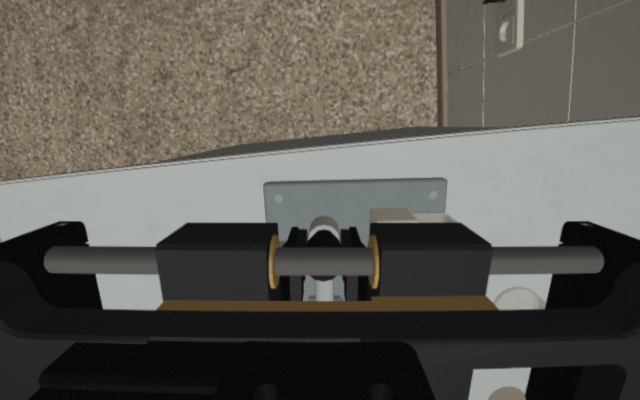

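View pics/t17.png

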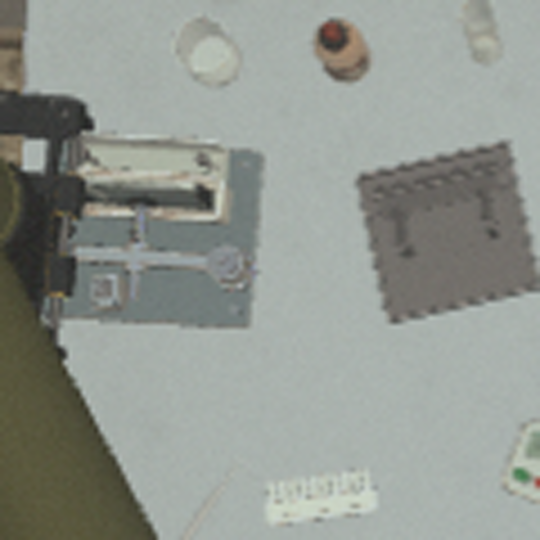

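```bash
python3 -m crank '[0,1,0,0,0,0,10, 0,0.5,0,0,0,0,10, 0,0,0,0,0,0,10, 0,0,0,0,0,0,10, 0,0,0,0,0,0,10]' 25; python3 ang.py;  python3 -m crank '[0,0,0,0,0,0,10, 0,0,0,0,0,0,10, 0,0,0,0,0,0,10, 0,0,0,0,0,0,10, 0,0,0,0,0,0,10]' 25; python3 ang.py
```

```text
time: 30.0
position: [0.5657, 0.4144, 0.2523]
tool_rot: [1.275, 1.165, -1.291]
ft_force: [-13.0, -2.5, 8.2]
grip_width: 0.221
knob [-0.0224  0.0574  0.2523] R 0.1251 theta 0.833 toolyaw err -0.029 ft stand -12.7 -3.4 8.2 w 19.3 t 30.0
time: 30.62
position: [0.5657, 0.4144, 0.2522]
tool_rot: [1.275, 1.165, -1.291]
ft_force: [-11.5, -3.2, 8.5]
grip_width: 0.217
knob [-0.0224  0.0574  0.2522] R 0.1251 theta 0.833 toolyaw err -0.029 ft stand -11.3 -4.0 8.5 w 18.9 t 30.625
```

```bash
python3 - <<'E'
from bench import ctrl
import cv2
im=ctrl.get_image("top");cv2.imwrite("pics/t18.png",cv2.resize(im[150:220,190:260,::-1],None,fx=8,fy=8,interpolation=2))
E
```

```text
(no output)
```

View pics/t18.png

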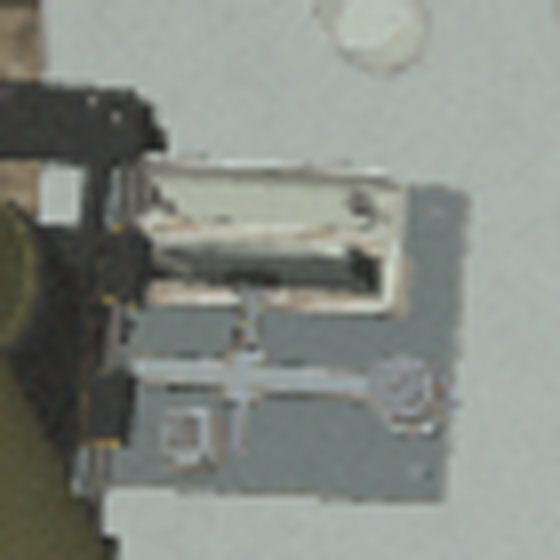

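The top view shows the arm parallel to the slot (row ~375), the foot reaching into the slot at about (250,295), and the cassette standing in it. Handing in.

```bash
python3 -c "
from bench import ctrl
print(ctrl.close_job())"
```

```text
the job is handed in; nothing more can be done
None
```

The cassette is standing in the slot, let go, and the clamp arm is held home against it. I handed the job in at about 31 s; no verdict comes back.

**What I did:** I took the cassette from the rack by its free top part, turned it upright and lowered it onto the slot floor. The floor was felt at about 14 N with the tool at 0.254 m. I let go, backed off, gripped the clamp knob and swung it along its arc past the pawl.

**Last checks:**
- **Arm angle:** the tool position gives about 0.83 rad. That is slightly over the 0.82 stop, from flex and calibration error. The push rose from about 8 to 11–13 N over the last few millimetres, which suggests the arm is on its stop, but the rise was gradual.
- **Push:** about 11 N steady on the knob, with the gripper closed on it at 25 N.
- **Cassette and foot:** in the top view the arm is parallel to the slot, the foot reaches it, and the cassette stands in it. I did not measure the cassette's final tilt or the foot force directly.
- **Other things on the bench:** those in view in the last pictures looked undisturbed; I did not measure their positions again.

**What disagreed:**
- On the way to the rack the arm ran into two joint range limits, which gave a brief wrist reading of about 89 N. It stayed under the 120 N limit, and the arm was clear of everything at the time.
- A steady upward force of about 8 N was on the tool while holding. I took it for light rubbing of the fingers on the clamp.

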